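# Stack the cutter discs on their storage stand in order

## Robot

A 7-joint arm with a two-finger parallel gripper is mounted at the origin on a cart in front of the work surface, level with it; the furniture and walls round the work are solid. World frame = base frame: x ahead of the robot, y to its left, z up, the work surface at z = 0. Lengths are in m, angles in rad, forces in N, time in s.
With the tool pointing down it reaches from about 0.4 to 0.85 m from the base axis. Payload 10.4 kg.
Tool frame: the origin (TCP) lies midway between the tips of the shut fingers; the grasp point (between the pads) lies 19 mm behind it (manip.tcp_to_grasp is the distance from the TCP to the grasp point, in m); x points along the fingers, y is the direction in which the jaws open and shut, and the axes are right-handed (so a half turn about x gives the same grasp; the last joint's range is limited). The gripper opens to 85 mm and grips with 20 to 120 N. Pads are 22 mm wide; open, the fingers measure 114 mm over their backs; the gripper's body (76 mm by 85 mm) begins 54 mm behind the grasp point. The pads swing forward as they close: fully open they stand 13 mm farther back than shut.
Start: joints at [1.089, 0.332, -0.065, 1.46, 0.022, 1.35, -0.088], TCP at [0.277, -0.56, 0.231] pointing down, gripper open.
Joint ranges: [-2.6, 2.6], [-0.5, 2.12], [-1.47, 1.34], [0.16, 2.42], [-1.27, 4.41], [0.06, 2.06], [-2.6, 2.6]. Speed limits (rad/s): [2.22, 2.22, 2.79, 2.79, 3.14, 3.14, 3.14].

## Interface

Orientations are given as a unit quaternion [x, y, z, w].
In Python, from workcell import monitor, viewer, manip gives the robot as it stands. The module is installed in compiled form; this text tells all that it offers.
- The arm moves only by the tool send_rows, never from a script. Its arguments are lists of equal length, an entry for each row: "grip": the closure in counts, from 0 (fully open) to 255 (shut); "offset": the shift along the tool's x, y, z in mm, a list of three; "twist": the turn about the tool's x in degrees. In form: {"grip": [grip, ...], "offset": [[tx, ty, tz], ...], "twist": [twist, ...]}. A call has exactly 5 rows; each row is the pose to reach, as a shift and turn from the pose commanded when the call began, along the tool's axes at that moment; what a row does not reach only later rows make up. A row lasts 1/12 s, in which the tool goes at most 41.7 mm and 7.16 degrees, less where a joint would pass 70% of its speed; a pose out of reach is approached as far as the arm can. A call with a gripper value outside its range is refused whole. The fingers move at their own pace and stop on an object; "newtons" is the grip in N (left out, the last holds). Time passes only in rows, so rows that repeat a pose let the fingers close, or fill a call up. It gives the time, the measured TCP pose, the force and the opening at its end, in the units of the state.
- monitor.get_obs(): the state, without advancing time (a new reading comes with each control period).
- viewer.camera(name): name is "side" or "top"; returns (picture, depth): 384x512x3 uint8, blue, green, red; 384x512 float32, m along the optical axis (not along the pixel's ray), 0 where there is no reading.
- viewer.camera_model(name): a dict with "camera_matrix" (3x3 intrinsics, pixels), "R" (3x3) and "t" (3): a world point X has camera coordinates R X + t. Camera axes: x right, y down, z forward; pixel columns grow to the right and rows downward; lengths in m; the calibration is good to about 2 mm. A picture is of the moment at which its call begins. camera_model takes no time and is no camera call.
- manip.hand_in(): hands the job in, once; it reports no verdict.
Trained networks look in the newest picture that a camera, given by its name, has taken for a name from the list of things; names that differ only in an ending like _2 or _b are one class to them, and where a whole thing is asked for, a point or a joint stands for the part that bears it (a point fixed in the world has none). Each returns a list of dicts, best first, with "score" (0 to 1); they miss things now and then, are a little off and sometimes report something else, mostly with a low value. They report only what shows in the picture. A call takes as long as a camera call.
- viewer.recognise(target, camera): "box" ([left, top, width, height] in pixels, round what is visible of it).
- viewer.regions_of(target, camera): "region" (384x512 bool, what is visible of it) and "box" ([left, top, width, height] in pixels, round what is visible of it).
- viewer.spot_point(target, camera): "position" ([column, row] in pixels: a listed point, or the origin of a listed thing).
The state is a dict: "clock": time; "joint_pos": joint angles; "joint_velocities": joint speeds; "tau": joint torques, N m; "position": TCP position; "ee_rot": TCP orientation; "ft_force": force on the tool from outside, world axes, zero at the start; "torque": the same for the moment, N m; "grip_width": opening from 0.0 (shut) to 1.0 (fully open).
Only numpy, scipy, OpenCV 4.12 (cv2) and the standard library are available. Lean on these libraries where they do the work, as an engineer would, in place of code of your own. Each camera call takes 0.05 s, during which the arm holds its last target.

## Task

Put the four washed vegetable-cutter discs away in one stack on the storage stand, hub up, each sitting fully down over the spigot of the one below, in this order from the bottom: green hub, red hub, yellow hub, and blue hub on top. Set each disc down rather than letting it drop, and leave the tape roll, the sauce ramekin and the marker where they are.

Things in the scene. Friction and masses are not known exactly. Their poses are not given: they have to be found in the camera images.
- disc_green: Steel cutting disc (2 toothed radial slots), green hub; stands level on its hub. Plate 120 mm across, 3 mm thick, its top 12 mm above the hub's foot. Hub 36 mm across, 40 mm high (28 mm above the plate: grip here), on it a spigot 16 mm across tapering to 10, 7 mm high; under it a socket 21 mm across, 9 mm deep. About 0.18 kg. Origin: hub's axis at its foot, z up. Stacked, hub rests on hub, origins 40 mm apart.
- disc_red: Steel cutting disc (large round holes), red hub; stands level on its hub. Plate 120 mm across, 3 mm thick, its top 12 mm above the hub's foot. Hub 36 mm across, 40 mm high (28 mm above the plate: grip here), on it a spigot 16 mm across tapering to 10, 7 mm high; under it a socket 21 mm across, 9 mm deep. About 0.18 kg. Origin: hub's axis at its foot, z up. Stacked, hub rests on hub, origins 40 mm apart.
- disc_yellow: Steel cutting disc (many small holes), yellow hub; stands level on its hub. Plate 120 mm across, 3 mm thick, its top 12 mm above the hub's foot. Hub 36 mm across, 40 mm high (28 mm above the plate: grip here), on it a spigot 16 mm across tapering to 10, 7 mm high; under it a socket 21 mm across, 9 mm deep. About 0.18 kg. Origin: hub's axis at its foot, z up. Stacked, hub rests on hub, origins 40 mm apart.
- disc_blue: Steel cutting disc (3 plain radial slots), blue hub; stands level on its hub. Plate 120 mm across, 3 mm thick, its top 12 mm above the hub's foot. Hub 36 mm across, 40 mm high (28 mm above the plate: grip here), on it a spigot 16 mm across tapering to 10, 7 mm high; under it a socket 21 mm across, 9 mm deep. About 0.18 kg. Origin: hub's axis at its foot, z up. Stacked, hub rests on hub, origins 40 mm apart.
- stand: Storage stand, fixed to the table: round black foot 110 mm across, 10 mm high, with a grey seat 48 mm across whose flat top is 14 mm above the table (the lowest hub rests on it), and on that a steel spigot like the discs' own, 16 mm across tapering to 10, 7 mm high. Origin: spigot's axis at table height; z up.
- tape_roll: Bystander: loose roll of beige tape, 110 mm across, 24 mm high, lying flat. Origin: centre of its underside.
- ramekin_sauce: Bystander: loose small white ramekin of red sauce, 69 mm across, 42 mm high. Origin: centre of its underside.
- marker: Bystander: loose black and blue marker pen, 131 mm long (along its y), 16 mm wide, 14 mm high. Origin: centre of its underside.

How it is judged:
By the outcome, as a careful person would: the job done as asked, in the order asked, and still so for the second after the job is handed in, with the robot touching nothing.
It also fails if it takes over 102 s, if anything falls off the work surface, if the arm or the gripper's body presses on something with over 40 N, if the wrist force passes 120 N, or if a joint passes its speed limit or range.

## Working session

There is one attempt and no reset: what is moved stays moved. The work goes in short steps, Python scripts to look and compute and a tool call to move; the robot and the scene stay as the last step left them, time stands still between calls to the robot, and variables do not carry over. Pictures are saved under pics/ and viewed, and the job is handed in when it is done.

Besides the shell and the picture viewer there is one more tool, called after "Request:" by a JSON object that holds its "op" and its "data", one argument or row to a line. send_rows: Moves the arm, as the interface text tells. Its arguments: {"type":"object","properties":{"grip":{"type":"array","items":{"type":"number"}},"offset":{"type":"array","items":{"type":"array","items":{"type":"number"}}},"twist":{"type":"array","items":{"type":"number"}},"newtons":{"type":"number"}},"required":["grip","offset","twist"]}

```bash
mkdir -p pics; ls
python3 - <<'E'
from workcell import monitor, viewer, manip
import cv2,numpy as np
o=monitor.get_obs()
for k,v in o.items(): print(k,np.round(v,4))
print(manip.tcp_to_grasp)
for n in ("top","side"):
    p,d=viewer.camera(n); cv2.imwrite(f"pics/{n}0.png",p); np.save(f"pics/{n}0.npy",d)
    m=viewer.camera_model(n); print(n,m, -np.array(m["R"]).T@m["t"])
E
```

```text
pics
clock 0.0
joint_pos [ 1.0894  0.3329 -0.0647  1.4609  0.0216  1.3499 -0.0885]
joint_velocities [ 0.0002  0.0017 -0.0005  0.     -0.0013  0.0011 -0.0003]
tau [-5.00000e-04 -6.25448e+01  4.89000e-02 -3.91604e+01  1.60000e-02
  1.00000e-02 -0.00000e+00]
position [ 0.2766 -0.5601  0.2305]
ee_rot [-0.6885 -0.1612  0.6887 -0.1603]
ft_force [ 0.3468  0.711  -0.2659]
torque [ 0.0199 -0.0194  0.0399]
grip_width 0.9997
0.0187
top {'camera_matrix': array([[392.59494663,   0.        , 258.1809704 ],
       [  0.        , 392.59494663, 188.9991661 ],
       [  0.        ,   0.        ,   1.        ]]), 'R': array([[-1.70926597e-03, -9.99911884e-01,  1.31644100e-02],
       [-9.88474236e-01, -3.03406647e-04, -1.51388880e-01],
       [ 1.51379535e-01, -1.32714439e-02, -9.88386617e-01]]), 't': array([-0.00598129,  0.55821605,  1.07637283])} [0.38883114 0.00847363 1.14845895]
side {'camera_matrix': array([[470.58448314,   0.        , 258.92563644],
       [  0.        , 470.58448314, 193.64276407],
       [  0.        ,   0.        ,   1.        ]]), 'R': array([[-0.96045412, -0.27825485, -0.01010515],
       [-0.16183415,  0.58740093, -0.7929501 ],
       [ 0.22657798, -0.75995684, -0.60920278]]), 't': array([0.52128296, 0.10899507, 1.24763722])} [0.23562037 1.02917614 0.85175935]
```

View pics/top0.png

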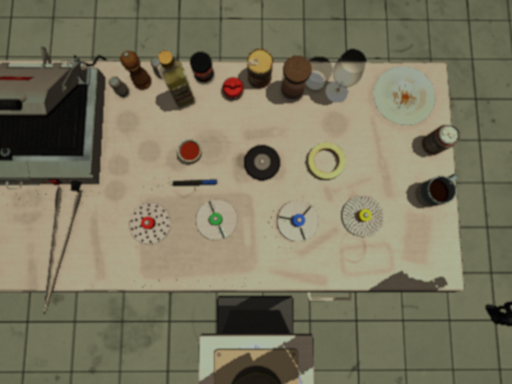

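View pics/side0.png

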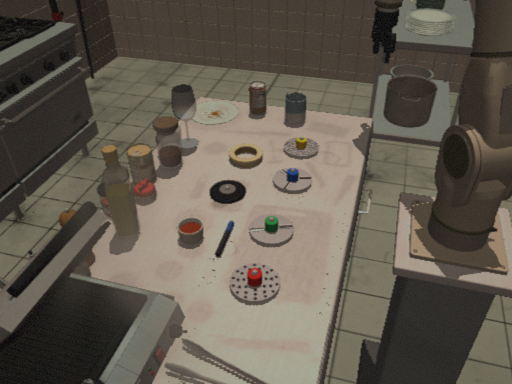

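Top view: red disc at (148,223), green (215,219), blue (298,220), yellow (364,216). The stand is at (262,162), tape at (326,161), ramekin at (190,152) and marker at (195,183). Next I'll measure them.

```bash
cat > h.py <<'E'
from workcell import monitor, viewer, manip
import cv2,numpy as np
from scipy.spatial.transform import Rotation as Rn
def cloud(d,cam):
    m=viewer.camera_model(cam); K=m["camera_matrix"]; R=np.array(m["R"]); t=np.array(m["t"])
    v,u=np.mgrid[0:384,0:512]
    c=np.stack([(u-K[0,2])/K[0,0]*d,(v-K[1,2])/K[1,1]*d,d],-1)
    return (c-t)@R
def onplane(uv,z,cam):
    m=viewer.camera_model(cam); K=m["camera_matrix"]; R=np.array(m["R"]); t=np.array(m["t"])
    r=R.T@np.linalg.inv(K)@np.array([uv[0],uv[1],1.]); c=-R.T@t
    return c+r*(z-c[2])/r[2]
def proj(X,cam):
    m=viewer.camera_model(cam); p=m["camera_matrix"]@(np.array(m["R"])@X+m["t"]); return p[:2]/p[2]
E
python3 - <<'E'
from h import *
from scipy.optimize import least_squares
for cam in ("top","side"):
    p,d=viewer.camera(cam); P=cloud(d,cam)
    for n in ["stand","disc_green","disc_red","disc_yellow","disc_blue","tape_roll","ramekin_sauce","marker"]:
        r=viewer.regions_of(n,cam)
        if not r: print(cam,n,"none"); continue
        g=r[0]["region"]&(d>0); Q=P[g]
        s=viewer.spot_point(n,cam); sp=onplane(s[0]["position"],0,cam) if s else None
        # outline: enclosing circle of the region in plate plane
        zt={"stand":.010,"tape_roll":.024,"ramekin_sauce":.042,"marker":.014}.get(n,.012)
        cs,_=cv2.findContours(r[0]["region"].astype(np.uint8),0,1); c=max(cs,key=cv2.contourArea)[:,0]
        W=np.array([onplane(a,zt,cam)[:2] for a in c])
        f=least_squares(lambda q:np.hypot(*(W-q[:2]).T)-q[2],[*W.mean(0),.06],loss="soft_l1",f_scale=.002).x
        print(cam,n,round(r[0]["score"],2),"fit",np.round(f,4),"spot",np.round(sp,4) if s else None,"z",np.round(np.percentile(Q[:,2],[2,50,98]),3),"med",np.round(np.median(Q,0)[:2],4))
    hsv=cv2.cvtColor(p,cv2.COLOR_BGR2HSV)
    for n,uv in dict(green=(215,219),red=(148,223),yellow=(364,216),blue=(298,220)).items():
        r=viewer.regions_of("disc_"+n,cam)
        if not r: continue
        g=r[0]["region"]&(P[...,2]>.033)&(P[...,2]<.06)
        gg=r[0]["region"]&(hsv[...,1]>110)
        print(cam,n,"high pts",g.sum(),np.round(P[g].mean(0),4),np.round(P[g][:,2].max(),4),"col",gg.sum(),np.round(onplane(np.argwhere(gg).mean(0)[::-1],.036,cam),4))
E
```

```text
top stand 0.72 fit [ 0.6455 -0.0182  0.0516] spot [ 0.6437 -0.0212  0.    ] z [0.004 0.009 0.018] med [ 0.6444 -0.0182]
top disc_green 0.75 fit [0.4757 0.1143 0.0587] spot None z [0.006 0.011 0.042] med [0.4751 0.1131]
top disc_red 0.75 fit [0.4658 0.3052 0.058 ] spot [0.4573 0.3058 0.    ] z [0.005 0.011 0.042] med [0.4639 0.3036]
top disc_yellow 0.61 fit [ 0.4858 -0.3111  0.0586] spot [ 0.4904 -0.3093  0.    ] z [0.006 0.011 0.042] med [ 0.4839 -0.3087]
top disc_blue 0.56 fit [ 0.4731 -0.1217  0.0585] spot [ 0.4718 -0.1278  0.    ] z [0.006 0.012 0.042] med [ 0.4722 -0.121 ]
top tape_roll 0.77 fit [ 0.6472 -0.2062  0.0536] spot [ 0.6387 -0.2075  0.    ] z [-0.001  0.022  0.027] med [ 0.6498 -0.2071]
top ramekin_sauce 0.69 fit [0.6721 0.1916 0.0341] spot [ 0.6701  0.1937 -0.    ] z [0.017 0.026 0.042] med [0.6763 0.1938]
top marker 0.55 fit [-9.4035 -0.1841  9.9943] spot [0.5844 0.1854 0.    ] z [-0.003  0.011  0.017] med [0.5838 0.1813]
top green high pts 125 [0.4759 0.1137 0.0397] 0.05 col 93 [0.4745 0.1149 0.036 ]
top red high pts 129 [0.4654 0.3055 0.0397] 0.0509 col 134 [0.4638
[... 637 characters left out ...]
 [ 0.4684 -0.1178 -0.    ] z [0.008 0.013 0.044] med [ 0.4684 -0.1077]
side tape_roll 0.86 fit [ 0.6428 -0.19    0.0638] spot [ 0.6593 -0.2072  0.    ] z [0.001 0.02  0.027] med [ 0.6474 -0.1909]
side ramekin_sauce 0.82 fit [0.6664 0.2123 0.0459] spot [0.6746 0.2014 0.    ] z [0.001 0.028 0.044] med [0.6731 0.1996]
side marker 0.76 fit [-14.9645  -0.7735  15.5769] spot [0.5849 0.1868 0.    ] z [0.005 0.013 0.018] med [0.5826 0.1921]
side green high pts 116 [0.4752 0.1209 0.0401] 0.0481 col 125 [0.4706 0.1318 0.036 ]
side yellow high pts 58 [ 0.486  -0.302   0.0405] 0.0473 col 99 [ 0.4824 -0.29    0.036 ]
side blue high pts 80 [ 0.472  -0.1134  0.0404] 0.0515 col 100 [ 0.4683 -0.1024  0.036 ]
```

Run:
```python
from h import *
tiles=[]
for cam in ("top","side"):
    p=cv2.imread(f"pics/{cam}0.png")
    row=[]
    for n,(x,y),R,z in [("stand",(.645,-.018),.055,.010),("green",(.4757,.1143),.06,.012),("red",(.4658,.3052),.06,.012)]:
        uv=proj(np.array([x,y,z]),cam); s=6; h=22 if cam=="top" else 30; s=198//(2*h)*1.0 if 0 else 264/(2*h)
        M=np.array([[s,0,-s*(uv[0]-h)+s/2-.5],[0,s,-s*(uv[1]-h)+s/2-.5]])
        im=cv2.warpAffine(p,M,(264,264),flags=cv2.INTER_CUBIC)
        a=np.linspace(0,2*np.pi,80)
        L=[(R,z,(0,255,255))]
        L+= [(.024,.014,(0,255,0)),(.005,.021,(0,0,255))] if n=="stand" else [(.018,.04,(255,0,255)),(.005,.047,(0,0,255))]
        for r,zz,c in L:
            q=np.array([proj(np.array([x+r*np.cos(t),y+r*np.sin(t),zz]),cam) for t in a])
            q=q@M[:,:2].T+M[:,2]
            cv2.polylines(im,[q.astype(np.int32)],True,c,1)
        row.append(im)
    tiles.append(np.hstack(row))
cv2.imwrite("pics/ov1.png",np.vstack(tiles))
```

```text
(no output)
```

View pics/ov1.png

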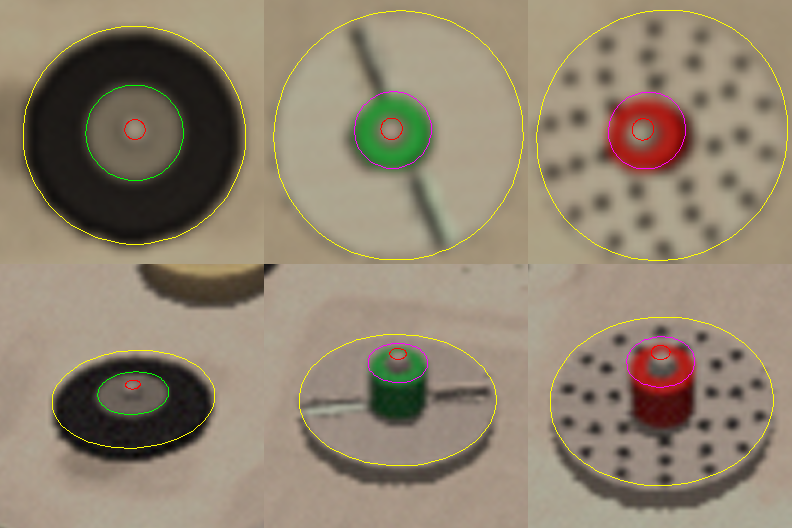

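```bash
cat >> h.py <<'E'
def go(target,yaw=None):
    o=monitor.get_obs(); R=Rn.from_quat(o["ee_rot"]).as_matrix()
    d=R.T@(np.array(target)-o["position"])*1000
    print("t",round(o["clock"],2),"pos",np.round(o["position"],4),"F",np.round(o["ft_force"],1),"w",round(o["grip_width"],3),"q",np.round(o["joint_pos"],2))
    print("to",target,"offset mm",np.round(d,1))
E
python3 - <<'E'
from h import *
o=monitor.get_obs(); print(np.round(Rn.from_quat(o["ee_rot"]).as_matrix(),4))
go([.4758,.114,.20])
E
```

```text
[[ 0.000e+00  4.428e-01 -8.966e-01]
 [-1.000e-04 -8.966e-01 -4.428e-01]
 [-1.000e+00  1.000e-04 -0.000e+00]]
t 2.15 pos [ 0.2768 -0.5604  0.2313] F [ 0.6 -0.8  0.3] w 0.993 q [ 1.09  0.33 -0.06  1.46  0.02  1.35 -0.09]
to [0.4758, 0.114, 0.2] offset mm [  31.3 -516.5 -477.1]
```

Request:
{"op": "send_rows", "data": {
  "grip": [0, 0, 0, 0, 0],
  "offset": [
    [0, -20, -34],
    [0, -40, -68],
    [0, -60, -102],
    [0, -80, -136],
    [0, -100, -170]
  ],
  "twist": [5.26, 10.52, 15.78, 21.04, 26.3],
  "newtons": 40
}}

```text
clock: 2.57
position: [0.3857, -0.3938, 0.2315]
ee_rot: [0.707, -0.002, -0.707, -0.002]
ft_force: [1.7, -0.8, -0.0]
grip_width: 0.998
```

Run:
```python
from h import *
o=monitor.get_obs(); print(np.round(Rn.from_quat(o["ee_rot"]).as_matrix(),4))
go([.4758,.114,.10])
```

```text
[[ 3.e-04 -5.e-03 -1.e+00]
 [-4.e-04 -1.e+00  5.e-03]
 [-1.e+00  4.e-04 -3.e-04]]
t 2.57 pos [ 0.3857 -0.3938  0.2315] F [ 1.7 -0.8 -0. ] w 0.998 q [ 0.83  0.18 -0.14  1.65  0.02  1.31 -0.88]
to [0.4758, 0.114, 0.1] offset mm [ 131.3 -508.3  -87.6]
```

Request:
{"op": "send_rows", "data": {
  "grip": [0, 0, 0, 0, 0],
  "offset": [
    [0, -38, -16],
    [0, -76, -32],
    [0, -114, -48],
    [0, -152, -64],
    [0, -190, -80]
  ],
  "twist": [0, 0, 0, 0, 0]
}}

```text
clock: 2.98
position: [0.4654, -0.2035, 0.2316]
ee_rot: [0.707, -0.0, -0.707, 0.0]
ft_force: [1.7, -0.6, -0.5]
grip_width: 1.0
```

Request:
{"op": "send_rows", "data": {
  "grip": [0, 0, 0, 0, 0],
  "offset": [
    [8, -40, -2],
    [16, -80, -4],
    [24, -120, -6],
    [32, -160, -8],
    [40, -200, -10]
  ],
  "twist": [0, 0, 0, 0, 0]
}}

```text
clock: 3.4
position: [0.4748, -0.0036, 0.1913]
ee_rot: [0.707, -0.0, -0.707, 0.0]
ft_force: [1.2, -0.6, -0.6]
grip_width: 1.0
```

Request:
{"op": "send_rows", "data": {
  "grip": [0, 0, 0, 0, 0],
  "offset": [
    [20, -35, 0],
    [40, -70, 0],
    [60, -105, 0],
    [80, -118, 0],
    [90, -118, 0]
  ],
  "twist": [0, 0, 0, 0, 0]
}}

```text
clock: 3.82
position: [0.4736, 0.1164, 0.0995]
ee_rot: [-0.707, -0.002, 0.708, -0.002]
ft_force: [-0.5, -0.2, -0.5]
grip_width: 0.998
```

Run:
```python
from h import *
o=monitor.get_obs(); print(np.round(Rn.from_quat(o["ee_rot"]).as_matrix(),4))
go([.4758,.114,.017])
for cam in("top","side"):
    p,d=viewer.camera(cam); cv2.imwrite(f"pics/{cam}1.png",p)
cv2.imwrite("pics/c1.png",cv2.resize(p[150:310,190:380],None,fx=4,fy=3.5))
```

```text
[[-0.0017  0.0055 -1.    ]
 [ 0.0012 -1.     -0.0055]
 [-1.     -0.0012  0.0017]]
t 3.82 pos [0.4736 0.1164 0.0995] F [-0.5 -0.2 -0.5] w 0.998 q [ 0.22  0.21 -0.6   1.94  0.13  1.03 -2.01]
to [0.4758, 0.114, 0.017] offset mm [82.5  2.5 -2.3]
```

View pics/c1.png

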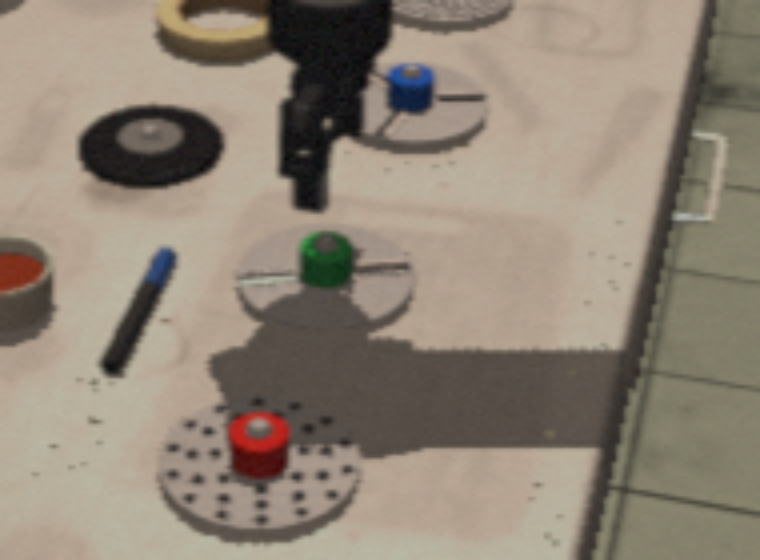

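View pics/top1.png

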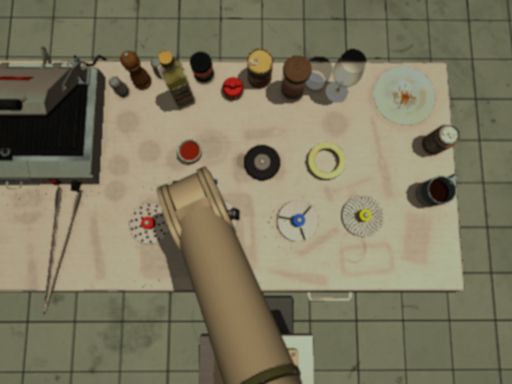

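The fingers are 85 mm apart and straddle the green hub, at (325,255) in the crop. The arm is clear of everything, so I'm descending.

Request:
{"op": "send_rows", "data": {
  "grip": [0, 0, 0, 0, 0],
  "offset": [
    [20, 1, -1],
    [40, 2, -2],
    [60, 2, -2],
    [60, 2, -2],
    [60, 2, -2]
  ],
  "twist": [0, 0, 0, 0, 0]
}}

```text
clock: 4.33
position: [0.4773, 0.1092, 0.0419]
ee_rot: [-0.707, 0.001, 0.707, 0.001]
ft_force: [-0.3, 0.1, 0.2]
grip_width: 1.001
```

Run:
```python
from h import *
go([.4758,.114,.017])
```

```text
t 4.33 pos [0.4773 0.1092 0.0419] F [-0.3  0.1  0.2] w 1.001 q [ 0.2   0.3  -0.58  1.98  0.2   0.92 -2.05]
to [0.4758, 0.114, 0.017] offset mm [24.9 -4.8  1.5]
```

Request:
{"op": "send_rows", "data": {
  "grip": [0, 0, 0, 0, 0],
  "offset": [
    [12, -3, 0],
    [24, -4, 1],
    [24, -4, 1],
    [24, -4, 1],
    [24, -4, 1]
  ],
  "twist": [0, 0, 0, 0, 0]
}}

```text
clock: 4.75
position: [0.4762, 0.1146, 0.0176]
ee_rot: [0.707, -0.0, -0.707, -0.0]
ft_force: [0.1, 0.6, -0.5]
grip_width: 1.001
```

Run:
```python
from h import *
go([.4758,.114,.017])
p,d=viewer.camera("side")
cv2.imwrite("pics/c2.png",cv2.resize(p[180:300,210:330],None,fx=5,fy=5))
go([.4758,.114,.017])
```

```text
t 4.75 pos [0.4762 0.1146 0.0176] F [ 0.1  0.6 -0.5] w 1.001 q [ 0.18  0.34 -0.57  2.    0.24  0.87 -2.09]
to [0.4758, 0.114, 0.017] offset mm [0.6 0.6 0.4]
t 4.8 pos [0.4764 0.1146 0.0177] F [ 0.6 -0.1 -0.3] w 0.998 q [ 0.18  0.34 -0.57  2.    0.24  0.87 -2.09]
to [0.4758, 0.114, 0.017] offset mm [0.7 0.6 0.6]
```

View pics/c2.png

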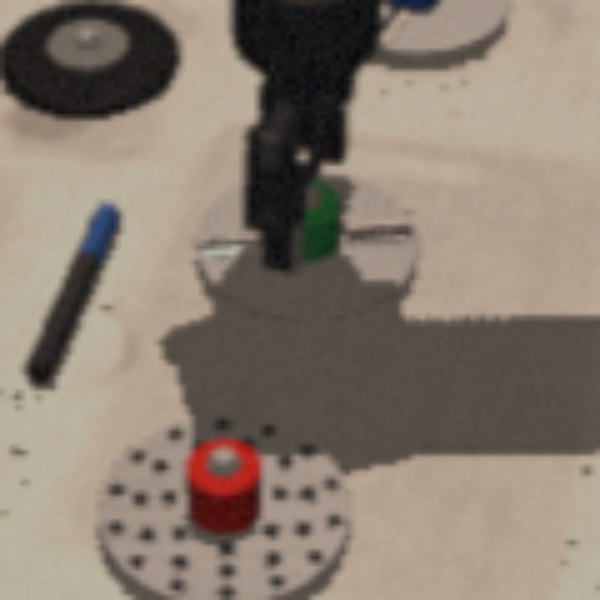

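Request:
{"op": "send_rows", "data": {
  "grip": [120, 160, 200, 255, 255],
  "offset": [
    [0, 0, 0],
    [0, 0, 0],
    [0, 0, 0],
    [0, 0, 0],
    [0, 0, 0]
  ],
  "twist": [0, 0, 0, 0, 0],
  "newtons": 50
}}

```text
clock: 5.22
position: [0.4763, 0.1145, 0.0178]
ee_rot: [0.707, -0.0, -0.707, -0.0]
ft_force: [-2.1, -0.2, 5.0]
grip_width: 0.401
```

Request:
{"op": "send_rows", "data": {
  "grip": [255, 255, 255, 255, 255],
  "offset": [
    [0, 0, 0],
    [0, 0, 0],
    [0, 0, 0],
    [0, 0, 0],
    [0, 0, 0]
  ],
  "twist": [0, 0, 0, 0, 0]
}}

```text
clock: 5.63
position: [0.4762, 0.1146, 0.0177]
ee_rot: [0.707, -0.0, -0.707, 0.0]
ft_force: [-1.6, -0.0, 5.5]
grip_width: 0.408
```

Run:
```python
from h import *
p,d=viewer.camera("side")
cv2.imwrite("pics/c3.png",cv2.resize(p[180:300,210:330],None,fx=5,fy=5))
go([.645,-.017,.12])
```

```text
t 5.68 pos [0.4762 0.1145 0.0177] F [-2.7 -0.5  5.1] w 0.405 q [ 0.18  0.34 -0.57  2.    0.24  0.87 -2.09]
to [0.645, -0.017, 0.12] offset mm [-102.2  131.5 -168.9]
```

View pics/c3.png

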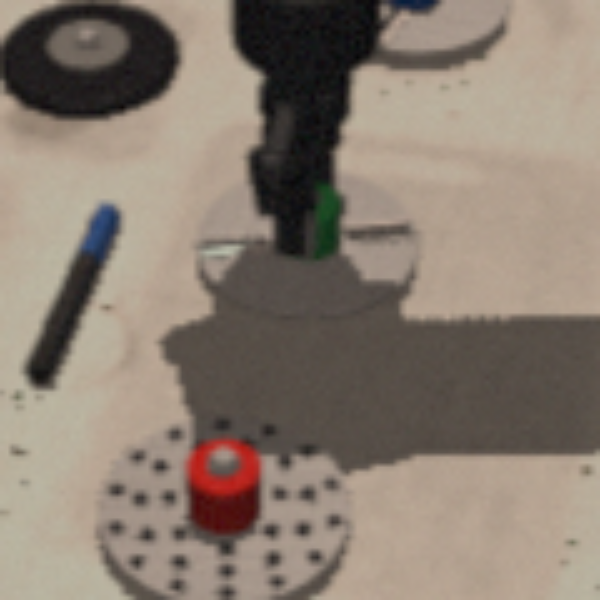

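Request:
{"op": "send_rows", "data": {
  "grip": [255, 255, 255, 255, 255],
  "offset": [
    [-12, 0, 0],
    [-30, 0, 0],
    [-55, 0, 0],
    [-80, 12, -16],
    [-100, 30, -38]
  ],
  "twist": [0, 0, 0, 0, 0]
}}

```text
clock: 6.1
position: [0.5135, 0.0864, 0.12]
ee_rot: [0.707, 0.002, -0.707, 0.001]
ft_force: [0.9, 0.9, -1.4]
grip_width: 0.405
```

Request:
{"op": "send_rows", "data": {
  "grip": [255, 255, 255, 255, 255],
  "offset": [
    [0, 25, -31],
    [0, 49, -63],
    [0, 74, -95],
    [0, 92, -118],
    [0, 101, -131]
  ],
  "twist": [0, 0, 0, 0, 0]
}}

```text
clock: 6.52
position: [0.647, -0.0207, 0.1175]
ee_rot: [0.707, -0.002, -0.707, -0.001]
ft_force: [-1.6, -0.6, -1.4]
grip_width: 0.401
```

Request:
{"op": "send_rows", "data": {
  "grip": [255, 255, 255, 255, 255],
  "offset": [
    [0, 0, 0],
    [0, 0, 0],
    [0, 0, 0],
    [0, 0, 0],
    [0, 0, 0]
  ],
  "twist": [0, 0, 0, 0, 0]
}}

```text
clock: 6.93
position: [0.6445, -0.0155, 0.1177]
ee_rot: [0.707, 0.0, -0.707, 0.0]
ft_force: [-0.2, -0.1, -1.8]
grip_width: 0.402
```

Run:
```python
from h import *
for cam in("top","side"):
    p,d=viewer.camera(cam); cv2.imwrite(f"pics/{cam}4.png",p);np.save(f"pics/{cam}4.npy",d)
    cv2.imwrite(f"pics/c4{cam}.png",cv2.resize(p[100:250,170:370],None,fx=4,fy=4))
go([.645,-.017,.12])
```

```text
t 7.03 pos [ 0.6447 -0.0159  0.1176] F [ 0.6 -0.2 -2.3] w 0.403 q [ 0.31  0.5  -0.48  1.52  0.24  1.18 -1.78]
to [0.645, -0.017, 0.12] offset mm [-2.4  1.1 -0.3]
```

View pics/c4side.png

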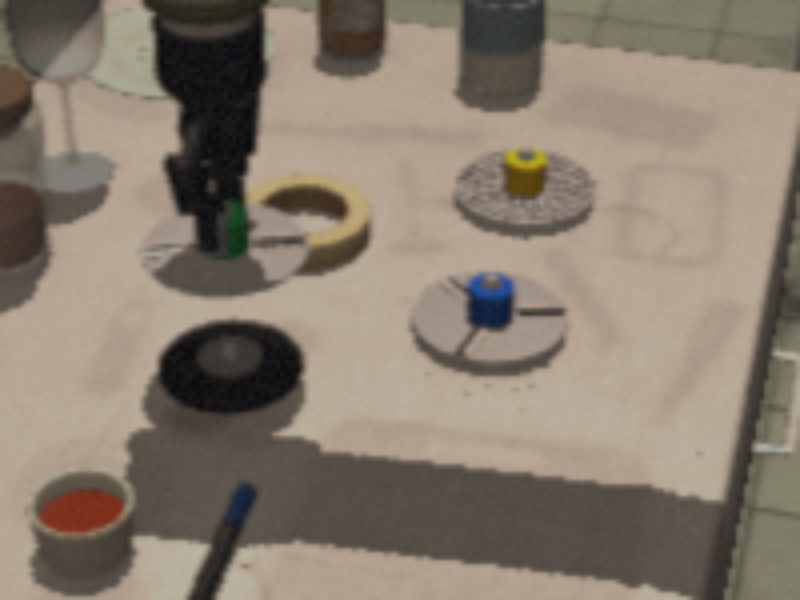

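View pics/c4top.png

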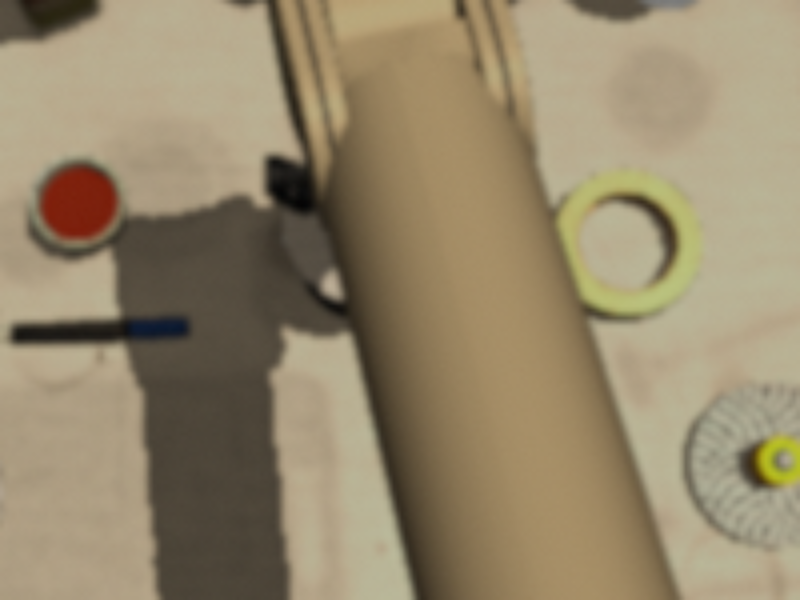

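The side view shows the held green plate level at (225,248) in the crop, above the stand at (232,365). I'll fit silhouettes of both to check alignment.

```bash
cat >> h.py <<'E'
from scipy.optimize import minimize
def sil(x,y,parts,cam,S=8,off=(0,0),size=(512,384)):
    a=np.linspace(0,2*np.pi,60,endpoint=False); im=np.zeros((size[1]*S,size[0]*S),np.uint8)
    for r,z0,z1 in parts:
        q=np.array([proj(np.array([x+r*np.cos(t),y+r*np.sin(t),z]),cam) for z in (z0,z1) for t in a])-off
        q=((q+.5)*S).astype(np.int32); cv2.fillConvexPoly(im,cv2.convexHull(q),1)
    return cv2.resize(im.astype(np.float32),size,interpolation=cv2.INTER_AREA)
def fitsil(mask,x0,parts,cam):
    ys,xs=np.where(mask); off=np.array([xs.min()-10,ys.min()-10]); size=(int(np.ptp(xs)+21),int(np.ptp(ys)+21))
    m=mask[off[1]:off[1]+size[1],off[0]:off[0]+size[0]].astype(np.float32)
    f=lambda q:np.abs(sil(q[0],q[1],parts,cam,off=off,size=size)-m).sum()/m.sum()
    r=minimize(f,x0,method="Nelder-Mead",options=dict(initial_simplex=[x0,[x0[0]+.006,x0[1]],[x0[0],x0[1]+.006]],xatol=1e-4,fatol=1e-4))
    return r.x,r.fun
STAND=[(.055,0,.010),(.024,.010,.014),(.007,.014,.021)]
def DISC(f): return [(.06,f+.009,f+.012),(.018,f,f+.040),(.006,f+.04,f+.047)]
E
python3 - <<'E'
from h import *
for cam in("top","side"):
    p=cv2.imread(f"pics/{cam}0.png").astype(int); 
    u=proj(np.array([.645,-.015,.01]),cam)
    dark=(p.max(2)<80).astype(np.uint8)
    n,l=cv2.connectedComponents(dark); 
    k=l[int(u[1])-12:int(u[1])+12,int(u[0])-12:int(u[0])+12]; k=np.bincount(k[k>0]).argmax()
    m=(l==k).astype(np.uint8); cs,_=cv2.findContours(m,0,2); m=cv2.drawContours(m*0,cs,-1,1,-1)
    print(cam,m.sum(),fitsil(m,[.645,-.015],STAND,cam))
for cam in ("top","side"):
    p,d=viewer.camera(cam)
    for n,x0 in dict(green=(.645,-.016),red=(.466,.305),yellow=(.486,-.31),blue=(.472,-.12)).items():
        f=.1 if n=="green" else 0
        if cam=="top" and f: continue
        r=viewer.regions_of("disc_"+n,cam)
        if not r: print(n,"none");continue
        m=r[0]["region"].astype(np.uint8); cs,_=cv2.findContours(m,0,2); m=cv2.drawContours(m*0,[max(cs,key=cv2.contourArea)],-1,1,-1)
        print(cam,n,fitsil(m,list(x0),DISC(f),cam))
go([.645,-.017,.1])
E
```

```text
Traceback (most recent call last):
  File "h.py", line 31, in fitsil
    r=minimize(f,x0,method="Nelder-Mead",options=dict(initial_simplex=[x0,[x0[0]+.006,x0[1]],[x0[0],x0[1]+.006]],xatol=1e-4,fatol=1e-4))
  File "h.py", line 30, in <lambda>
    f=lambda q:np.abs(sil(q[0],q[1],parts,cam,off=off,size=size)-m).sum()/m.sum()
                      ~~~^^^^^^^^^^^^^^^^^^^^^^^^^^^^^^^^^^^^^^^
  File "h.py", line 24, in sil
    q=np.array([proj(np.array([x+r*np.cos(t),y+r*np.sin(t),z]),cam) for z in (z0,z1) for t in a])-off
                ~~~~^^^^^^^^^^^^^^^^^^^^^^^^^^^^^^^^^^^^^^^^^^^^^^^
  File "h.py", line 14, in proj
    m=viewer.camera_model(cam); p=m["camera_matrix"]@(np.array(m["R"])@X+m["t"]); return p[:2]/p[2]
ValueError: time passes only in moves, steps and waits
```

```bash
sed -i 's/^def proj.*/_mc={}\ndef cm(cam):\n    if cam not in _mc: _mc[cam]=viewer.camera_model(cam)\n    return _mc[cam]\ndef proj(X,cam):/; s/viewer.camera_model(cam); p=/cm(cam); p=/' h.py
cat > m.py <<'E'
from h import *
def smask(p,cam,thr=80):
    u=proj(np.array([.645,-.015,.01]),cam); dark=(p.max(2)<thr).astype(np.uint8)
    n,l=cv2.connectedComponents(dark)
    k=l[int(u[1])-12:int(u[1])+12,int(u[0])-12:int(u[0])+12]; k=np.bincount(k[k>0]).argmax()
    m=(l==k).astype(np.uint8); cs,_=cv2.findContours(m,0,2); return cv2.drawContours(m*0,cs,-1,1,-1)
def dmask(n,cam):
    r=viewer.regions_of("disc_"+n,cam)
    if not r: return None
    m=r[0]["region"].astype(np.uint8); cs,_=cv2.findContours(m,0,2); return cv2.drawContours(m*0,[max(cs,key=cv2.contourArea)],-1,1,-1)
E
python3 - <<'E'
from m import *
for cam in("top","side"):
    p=cv2.imread(f"pics/{cam}0.png").astype(int)
    for thr in (65,90): print(cam,thr,fitsil(smask(p,cam,thr),[.645,-.015],STAND,cam))
for cam in ("top","side"):
    p,d=viewer.camera(cam)
    for n,x0 in dict(green=(.645,-.016),red=(.466,.305),yellow=(.486,-.31),blue=(.472,-.12)).items():
        f=.1 if n=="green" else 0
        if cam=="top" and f: continue
        m=dmask(n,cam)
        if m is None: print(n,"none");continue
        print(cam,n,fitsil(m,list(x0),DISC(f),cam))
go([.645,-.017,.1])
E
```

```text
top 65 (array([ 0.64677598, -0.01654545]), np.float64(0.1233723983168602))
top 90 (array([ 0.64471812, -0.01621588]), np.float64(0.06877472996711731))
side 65 (array([ 0.6455907 , -0.01615067]), np.float64(0.16178183257579803))
side 90 (array([ 0.64556841, -0.01410596]), np.float64(0.10942115634679794))
top red (array([0.46562355, 0.30630425]), np.float64(0.032341163605451584))
top yellow (array([ 0.48690854, -0.31130909]), np.float64(0.026623407378792763))
blue none
side green (array([ 0.64572023, -0.01524178]), np.float64(0.26181459426879883))
side red (array([0.46568385, 0.30697835]), np.float64(0.06583993881940842))
side yellow (array([ 0.48637171, -0.31056966]), np.float64(0.0693139061331749))
side blue (array([ 0.47311823, -0.12101843]), np.float64(0.04240179806947708))
t 7.48 pos [ 0.6451 -0.0165  0.1173] F [ 0.5 -0.4 -1.7] w 0.399 q [ 0.31  0.5  -0.47  1.52  0.24  1.18 -1.78]
to [0.645, -0.017, 0.1] offset mm [17.3  0.5  0.1]
```

Request:
{"op": "send_rows", "data": {
  "grip": [255, 255, 255, 255, 255],
  "offset": [
    [20, 0, 0],
    [40, 0, 0],
    [60, 0, 0],
    [70, 0, 0],
    [75, 0, 0]
  ],
  "twist": [0, 0, 0, 0, 0]
}}

```text
clock: 7.9
position: [0.6441, -0.0166, 0.0406]
ee_rot: [-0.706, 0.0, 0.708, 0.0]
ft_force: [-0.1, -0.5, -2.2]
grip_width: 0.402
```

Request:
{"op": "send_rows", "data": {
  "grip": [255, 255, 255, 255, 255],
  "offset": [
    [2, 0, 0],
    [4, 0, 0],
    [6, 0, 0],
    [8, 0, 0],
    [8, 0, 0]
  ],
  "twist": [0, 0, 0, 0, 0]
}}

```text
clock: 8.32
position: [0.6452, -0.0166, 0.0346]
ee_rot: [0.707, -0.0, -0.707, -0.0]
ft_force: [0.4, 0.5, -1.9]
grip_width: 0.403
```

Past the spigot's tip with no contact. Continuing in small steps.

Request:
{"op": "send_rows", "data": {
  "grip": [255, 255, 255, 255, 255],
  "offset": [
    [1, 0, 0],
    [2, 0, 0],
    [2.5, 0, 0],
    [3, 0, 0],
    [3, 0, 0]
  ],
  "twist": [0, 0, 0, 0, 0]
}}

```text
clock: 8.73
position: [0.6452, -0.0165, 0.0318]
ee_rot: [0.707, -0.0, -0.707, 0.0]
ft_force: [-2.8, -0.7, 3.0]
grip_width: 0.403
```

Request:
{"op": "send_rows", "data": {
  "grip": [255, 255, 90, 60, 30],
  "offset": [
    [0.5, 0, 0],
    [0.5, 0, 0],
    [0.5, 0, 0],
    [0, 0, 0],
    [0, 0, 0]
  ],
  "twist": [0, 0, 0, 0, 0]
}}

```text
clock: 9.15
position: [0.6452, -0.0165, 0.0314]
ee_rot: [0.707, -0.0, -0.707, -0.0]
ft_force: [0.1, -0.1, -0.6]
grip_width: 0.813
```

Request:
{"op": "send_rows", "data": {
  "grip": [0, 0, 0, 0, 0],
  "offset": [
    [0, 0, 0],
    [0, 0, 0],
    [-20, 0, 0],
    [-50, 0, 0],
    [-85, 0, 0]
  ],
  "twist": [0, 0, 0, 0, 0]
}}

```text
clock: 9.57
position: [0.6437, -0.0165, 0.1155]
ee_rot: [-0.706, -0.0, 0.708, 0.0]
ft_force: [1.1, 0.4, 0.1]
grip_width: 0.999
```

Run:
```python
from m import *
cam="side"; p,d=viewer.camera(cam)
m=dmask("green",cam)
if m is not None:
    for f in (.014,.018,.021): print(f,fitsil(m,[.645,-.016],DISC(f),cam))
cv2.imwrite(f"pics/c5.png",cv2.resize(p[130:250,170:330],None,fx=4,fy=4))
go([.4656,.3065,.117])
```

```text
0.014 (array([ 0.64680242, -0.01497987]), np.float64(0.041998282074928284))
0.018 (array([ 0.64492854, -0.0103091 ]), np.float64(0.04601669684052467))
0.021 (array([ 0.64326489, -0.00664001]), np.float64(0.05024968832731247))
t 9.67 pos [ 0.6483 -0.016   0.1225] F [ 0.4  0.5 -0.1] w 0.999 q [ 0.31  0.5  -0.48  1.51  0.24  1.18 -1.78]
to [0.4656, 0.3065, 0.117] offset mm [   3.8 -322.5  182.8]
```

View pics/c5.png

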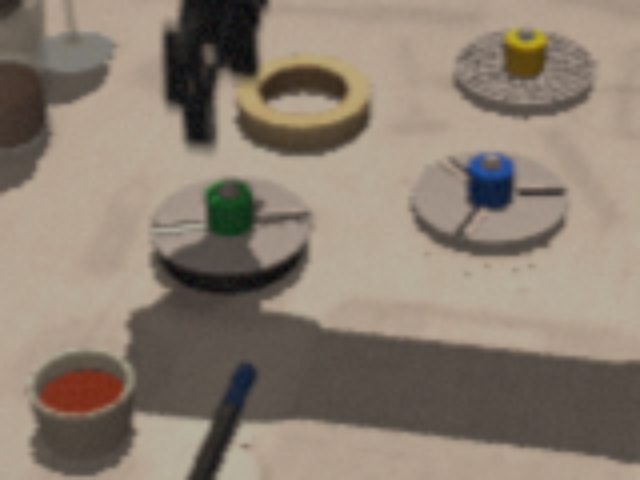

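Green is seated level on the stand at (230,225) in the crop. Next is red, turning the wrist back on the way to stay clear of the joint 7 limit.

Request:
{"op": "send_rows", "data": {
  "grip": [0, 0, 0, 0, 0],
  "offset": [
    [0, -34, 19],
    [0, -68, 38],
    [0, -102, 57],
    [0, -136, 76],
    [0, -170, 95]
  ],
  "twist": [-6, -12, -18, -24, -30]
}}

```text
clock: 10.08
position: [0.5489, 0.1549, 0.1162]
ee_rot: [0.683, 0.185, -0.682, 0.185]
ft_force: [0.4, 0.2, -0.3]
grip_width: 0.994
```

Run:
```python
from h import *
go([.4656,.3067,.10])
```

```text
t 10.08 pos [0.5489 0.1549 0.1162] F [ 0.4  0.2 -0.3] w 0.994 q [ 0.19  0.38 -0.66  1.72  0.26  1.13 -1.59]
to [0.4656, 0.3067, 0.1] offset mm [  16.1 -173.2   -4.6]
```

Request:
{"op": "send_rows", "data": {
  "grip": [0, 0, 0, 0, 0],
  "offset": [
    [4, -38, -1],
    [8, -76, -2],
    [12, -114, -3],
    [16, -150, -4],
    [20, -172, -5]
  ],
  "twist": [0, 0, 0, 0, 0]
}}

```text
clock: 10.5
position: [0.4657, 0.3088, 0.0963]
ee_rot: [0.683, 0.185, -0.683, 0.184]
ft_force: [0.3, 0.9, 0.1]
grip_width: 0.998
```

Request:
{"op": "send_rows", "data": {
  "grip": [0, 0, 0, 0, 0],
  "offset": [
    [20, 0, 0],
    [40, 0, 0],
    [50, 0, 0],
    [50, 0, 0],
    [50, 0, 0]
  ],
  "twist": [0, 0, 0, 0, 0]
}}

```text
clock: 10.92
position: [0.4685, 0.3047, 0.0462]
ee_rot: [-0.683, -0.183, 0.683, -0.183]
ft_force: [0.1, -0.4, 1.3]
grip_width: 0.999
```

Run:
```python
from h import *
go([.4656,.3067,.018])
p,d=viewer.camera("side")
cv2.imwrite("pics/c6.png",cv2.resize(p[200:330,190:330],None,fx=4,fy=4))
```

```text
t 10.92 pos [0.4685 0.3047 0.0462] F [ 0.1 -0.4  1.3] w 0.999 q [-0.08  0.46 -0.7   1.8   0.35  1.   -1.96]
to [0.4656, 0.3067, 0.018] offset mm [28.2 -3.1  1.5]
```

View pics/c6.png

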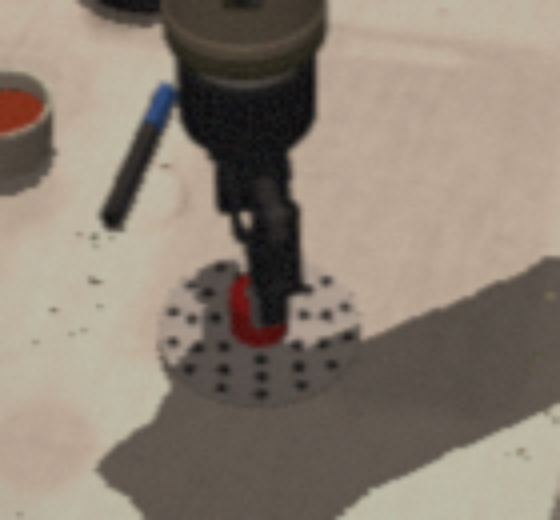

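Here the fingers straddle the red hub at (258,310) in the crop and look centred. Descending and closing.

Request:
{"op": "send_rows", "data": {
  "grip": [0, 0, 0, 0, 0],
  "offset": [
    [12, -1, 1],
    [24, -2, 1],
    [27, -2, 1],
    [27, -2, 1],
    [27, -2, 1]
  ],
  "twist": [0, 0, 0, 0, 0]
}}

```text
clock: 11.38
position: [0.4664, 0.3062, 0.0191]
ee_rot: [-0.683, -0.183, 0.683, -0.183]
ft_force: [1.2, 0.2, -0.4]
grip_width: 1.0
```

Run:
```python
from h import *
go([.4656,.3067,.0185])
```

```text
t 11.38 pos [0.4664 0.3062 0.0191] F [ 1.2  0.2 -0.4] w 1.0 q [-0.1   0.5  -0.68  1.82  0.38  0.96 -1.99]
to [0.4656, 0.3067, 0.0185] offset mm [ 0.6 -0.8  0.5]
```

Request:
{"op": "send_rows", "data": {
  "grip": [120, 160, 200, 255, 255],
  "offset": [
    [0, 0, 0],
    [0, 0, 0],
    [0, 0, 0],
    [0, 0, 0],
    [0, 0, 0]
  ],
  "twist": [0, 0, 0, 0, 0]
}}

```text
clock: 11.8
position: [0.4667, 0.3065, 0.0199]
ee_rot: [0.683, 0.183, -0.683, 0.183]
ft_force: [-1.2, -0.8, 4.8]
grip_width: 0.405
```

Request:
{"op": "send_rows", "data": {
  "grip": [255, 255, 255, 255, 255],
  "offset": [
    [0, 0, 0],
    [0, 0, 0],
    [-10, 0, 0],
    [-30, 0, 0],
    [-60, 0, 0]
  ],
  "twist": [0, 0, 0, 0, 0]
}}

```text
clock: 12.22
position: [0.4651, 0.3051, 0.0783]
ee_rot: [-0.681, -0.183, 0.685, -0.183]
ft_force: [1.7, 0.5, -2.3]
grip_width: 0.398
```

Run:
```python
from h import *
go([.6453,-.0158,.15])
```

```text
t 12.22 pos [0.4651 0.3051 0.0783] F [ 1.7  0.5 -2.3] w 0.398 q [-0.06  0.42 -0.72  1.78  0.31  1.06 -1.94]
to [0.6453, -0.0158, 0.15] offset mm [-71.7 368.    4.7]
```

Request:
{"op": "send_rows", "data": {
  "grip": [255, 255, 255, 255, 255],
  "offset": [
    [-20, 30, 0],
    [-40, 65, 0],
    [-55, 104, 1],
    [-65, 143, 1],
    [-72, 182, 2]
  ],
  "twist": [0, 0, 0, 0, 0]
}}

```text
clock: 12.63
position: [0.5568, 0.1461, 0.1535]
ee_rot: [0.684, 0.183, -0.682, 0.183]
ft_force: [0.9, 1.3, -1.5]
grip_width: 0.401
```

Request:
{"op": "send_rows", "data": {
  "grip": [255, 255, 255, 255, 255],
  "offset": [
    [0, 40, 0],
    [0, 80, 0],
    [0, 120, 1],
    [0, 150, 1],
    [0, 174, 1]
  ],
  "twist": [0, 0, 0, 0, 0]
}}

```text
clock: 13.05
position: [0.6427, -0.0074, 0.1516]
ee_rot: [-0.683, -0.182, 0.683, -0.182]
ft_force: [0.3, 0.1, -1.2]
grip_width: 0.403
```

Request:
{"op": "send_rows", "data": {
  "grip": [255, 255, 255, 255, 255],
  "offset": [
    [0, 10, 1],
    [0, 11, 1],
    [0, 11, 1],
    [0, 11, 1],
    [0, 11, 1]
  ],
  "twist": [0, 0, 0, 0, 0]
}}

```text
clock: 13.47
position: [0.646, -0.0114, 0.1516]
ee_rot: [0.683, 0.184, -0.683, 0.184]
ft_force: [0.3, 0.7, -2.2]
grip_width: 0.399
```

Run:
```python
from m import *
go([.6453,-.0158,.09])
p,d=viewer.camera("side")
m=dmask("red","side"); f=monitor.get_obs()["position"][2]-.0195
if m is not None: print(fitsil(m,[.645,-.016],DISC(f),"side"))
cv2.imwrite("pics/c7.png",cv2.resize(p[100:250,170:330],None,fx=4,fy=4))
```

```text
t 13.47 pos [ 0.646  -0.0114  0.1516] F [ 0.3  0.7 -2.2] w 0.399 q [ 0.37  0.49 -0.57  1.48  0.27  1.25 -1.28]
to [0.6453, -0.0158, 0.09] offset mm [61.6  3.5  2.9]
(array([ 0.64602371, -0.01132904]), np.float64(0.19968484342098236))
```

View pics/c7.png

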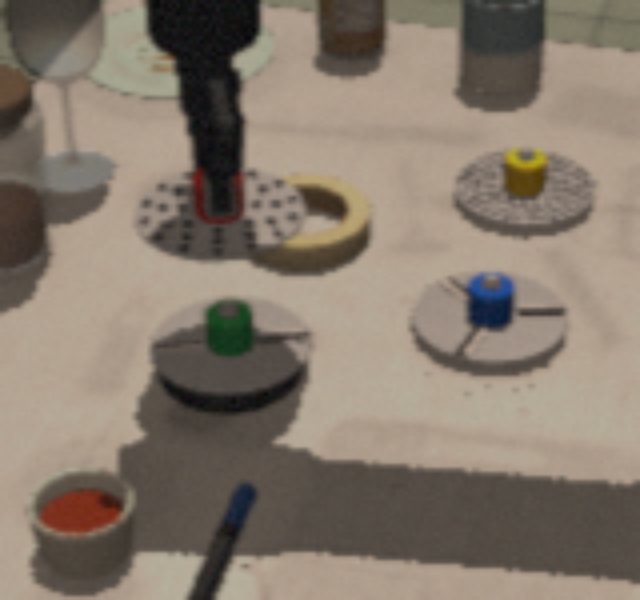

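Red is held level with its hub centred on the TCP, at (220,195) in the crop. I'll correct by about 4 mm while descending.

Request:
{"op": "send_rows", "data": {
  "grip": [255, 255, 255, 255, 255],
  "offset": [
    [15, 2, 1],
    [35, 4, 3],
    [52, 4, 3],
    [62, 4, 3],
    [62, 4, 3]
  ],
  "twist": [0, 0, 0, 0, 0]
}}

```text
clock: 13.98
position: [0.6444, -0.0181, 0.087]
ee_rot: [-0.682, -0.184, 0.684, -0.183]
ft_force: [-0.3, -0.4, -2.1]
grip_width: 0.4
```

Run:
```python
from m import *
go([.6455,-.016,.0735])
```

```text
t 13.98 pos [ 0.6444 -0.0181  0.087 ] F [-0.3 -0.4 -2.1] w 0.4 q [ 0.37  0.55 -0.55  1.54  0.31  1.15 -1.29]
to [0.6455, -0.016, 0.0735] offset mm [13.5 -1.3 -2. ]
```

Request:
{"op": "send_rows", "data": {
  "grip": [255, 255, 255, 255, 255],
  "offset": [
    [2, 0, 0],
    [4, 0, 0],
    [4, 0, 0],
    [4, 0, 0],
    [4, 0, 0]
  ],
  "twist": [0, 0, 0, 0, 0]
}}

```text
clock: 14.4
position: [0.6463, -0.0186, 0.086]
ee_rot: [0.683, 0.183, -0.683, 0.183]
ft_force: [0.7, -0.4, -2.1]
grip_width: 0.405
```

Run:
```python
from m import *
go([.6455,-.016,.0735])
```

```text
t 14.4 pos [ 0.6463 -0.0186  0.086 ] F [ 0.7 -0.4 -2.1] w 0.405 q [ 0.37  0.55 -0.55  1.54  0.31  1.14 -1.3 ]
to [0.6455, -0.016, 0.0735] offset mm [12.5 -2.6 -0.6]
```

Request:
{"op": "send_rows", "data": {
  "grip": [255, 255, 255, 255, 255],
  "offset": [
    [1, -1.5, 0],
    [3, -2.5, -0.5],
    [5, -2.5, -0.5],
    [7, -2.5, -0.5],
    [7, -2.5, -0.5]
  ],
  "twist": [0, 0, 0, 0, 0]
}}

```text
clock: 14.82
position: [0.6448, -0.0162, 0.0777]
ee_rot: [-0.683, -0.183, 0.683, -0.183]
ft_force: [0.1, 0.1, -3.4]
grip_width: 0.401
```

Run:
```python
from m import *
go([.6455,-.016,.0735])
```

```text
t 14.82 pos [ 0.6448 -0.0162  0.0777] F [ 0.1  0.1 -3.4] w 0.401 q [ 0.36  0.56 -0.55  1.55  0.31  1.13 -1.3 ]
to [0.6455, -0.016, 0.0735] offset mm [ 4.2  0.2 -0.7]
```

Past the tip of green's spigot (about 0.080) with no contact. Final few mm.

Request:
{"op": "send_rows", "data": {
  "grip": [255, 255, 255, 255, 255],
  "offset": [
    [1, 0, 0],
    [2, 0, 0],
    [3, 0, 0],
    [4, 0, 0],
    [4, 0, 0]
  ],
  "twist": [0, 0, 0, 0, 0]
}}

```text
clock: 15.23
position: [0.645, -0.0162, 0.0741]
ee_rot: [-0.683, -0.183, 0.683, -0.183]
ft_force: [-0.1, -0.0, -1.8]
grip_width: 0.399
```

Request:
{"op": "send_rows", "data": {
  "grip": [255, 255, 255, 255, 255],
  "offset": [
    [0.5, 0, 0],
    [1, 0, 0],
    [1, 0, 0],
    [1, 0, 0],
    [1, 0, 0]
  ],
  "twist": [0, 0, 0, 0, 0]
}}

```text
clock: 15.65
position: [0.6454, -0.0161, 0.0739]
ee_rot: [0.683, 0.183, -0.683, 0.183]
ft_force: [-3.3, -0.3, 5.6]
grip_width: 0.402
```

Request:
{"op": "send_rows", "data": {
  "grip": [255, 255, 90, 60, 30],
  "offset": [
    [0.3, 0, 0],
    [0.3, 0, 0],
    [0.3, 0, 0],
    [0, 0, 0],
    [0, 0, 0]
  ],
  "twist": [0, 0, 0, 0, 0]
}}

```text
clock: 16.07
position: [0.6451, -0.0163, 0.0732]
ee_rot: [0.683, 0.183, -0.683, 0.183]
ft_force: [-0.5, -1.2, 0.1]
grip_width: 0.813
```

Request:
{"op": "send_rows", "data": {
  "grip": [0, 0, 0, 0, 0],
  "offset": [
    [0, 0, 0],
    [0, 0, 0],
    [-20, 0, 0],
    [-50, 0, 0],
    [-85, 0, 0]
  ],
  "twist": [0, 0, 0, 0, 0]
}}

```text
clock: 16.48
position: [0.6439, -0.0163, 0.1575]
ee_rot: [-0.682, -0.183, 0.684, -0.183]
ft_force: [0.3, -0.4, 1.4]
grip_width: 0.999
```

Run:
```python
from m import *
cam="side"; p,d=viewer.camera(cam)
m=dmask("red",cam)
if m is not None: print(fitsil(m,[.645,-.016],DISC(.054),cam))
cv2.imwrite(f"pics/c8.png",cv2.resize(p[100:250,170:330],None,fx=4,fy=4))
go([.4866,-.311,.15])
```

```text
(array([ 0.64626431, -0.01782113]), np.float64(0.0438368059694767))
t 16.58 pos [ 0.648  -0.0157  0.1645] F [1.5 0.5 0.3] w 1.0 q [ 0.38  0.48 -0.58  1.46  0.27  1.27 -1.27]
to [0.4866, -0.311, 0.15] offset mm [ 13.1 175.1 287.5]
```

View pics/c8.png

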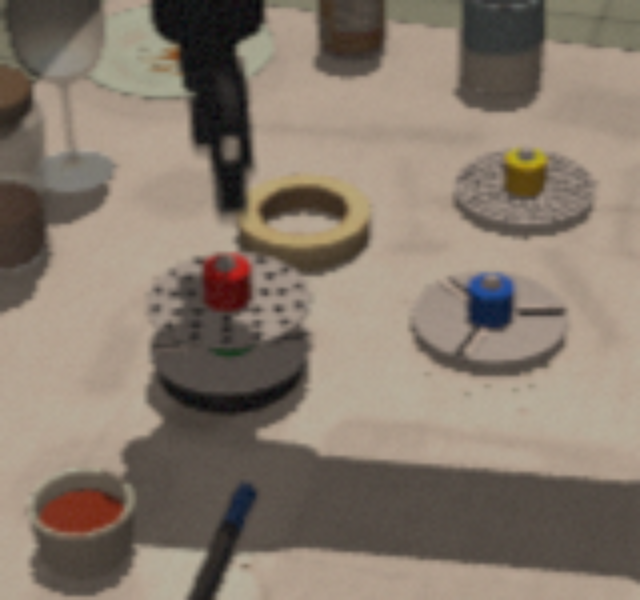

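Red is seated level above green at (228,290) in the crop. Next is yellow.

Request:
{"op": "send_rows", "data": {
  "grip": [0, 0, 0, 0, 0],
  "offset": [
    [0, 20, 33],
    [0, 40, 66],
    [4, 60, 99],
    [8, 80, 132],
    [12, 100, 165]
  ],
  "twist": [0, 0, 0, 0, 0]
}}

```text
clock: 17.0
position: [0.5511, -0.1867, 0.146]
ee_rot: [0.683, 0.183, -0.683, 0.183]
ft_force: [1.0, -0.8, -0.5]
grip_width: 0.999
```

Request:
{"op": "send_rows", "data": {
  "grip": [0, 0, 0, 0, 0],
  "offset": [
    [10, 18, 30],
    [25, 36, 60],
    [40, 54, 90],
    [60, 74, 120],
    [60, 74, 120]
  ],
  "twist": [0, 0, 0, 0, 0]
}}

```text
clock: 17.42
position: [0.4786, -0.3165, 0.0822]
ee_rot: [-0.682, -0.18, 0.686, -0.179]
ft_force: [-1.4, -1.1, 0.1]
grip_width: 0.999
```

Run:
```python
from m import *
go([.4866,-.311,.045])
```

```text
t 17.42 pos [ 0.4786 -0.3165  0.0822] F [-1.4 -1.1  0.1] w 0.999 q [ 0.88  0.39 -0.45  1.74  0.2   1.06 -0.7 ]
to [0.4866, -0.311, 0.045] offset mm [37.2 -0.8 -9.9]
```

Request:
{"op": "send_rows", "data": {
  "grip": [0, 0, 0, 0, 0],
  "offset": [
    [0, 0, -4],
    [15, 0, -6],
    [30, 0, -6],
    [35, 0, -6],
    [35, 0, -6]
  ],
  "twist": [0, 0, 0, 0, 0]
}}

```text
clock: 17.83
position: [0.4904, -0.3049, 0.0503]
ee_rot: [-0.683, -0.184, 0.683, -0.183]
ft_force: [-0.4, -0.4, -0.0]
grip_width: 0.999
```

Run:
```python
from m import *
go([.4866,-.311,.019])
p,d=viewer.camera("side")
cv2.imwrite("pics/c9.png",cv2.resize(p[100:220,240:360],None,fx=4,fy=4))
```

```text
t 17.83 pos [ 0.4904 -0.3049  0.0503] F [-0.4 -0.4 -0. ] w 0.999 q [ 0.85  0.44 -0.45  1.76  0.22  1.   -0.73]
to [0.4866, -0.311, 0.019] offset mm [31.3  3.4  6.3]
```

View pics/c9.png

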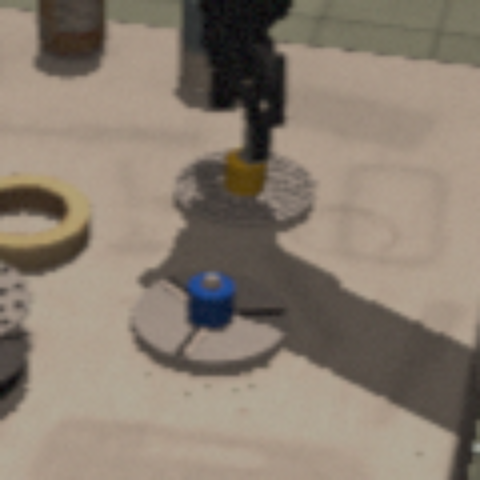

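The yellow hub, at (245,175) in the crop, sits between the fingers. Correcting by y +3, z +6 and descending.

Request:
{"op": "send_rows", "data": {
  "grip": [0, 0, 0, 0, 0],
  "offset": [
    [2, 2, 3],
    [10, 3, 6],
    [20, 3, 6],
    [29, 3, 6],
    [29, 3, 6]
  ],
  "twist": [0, 0, 0, 0, 0]
}}

```text
clock: 18.3
position: [0.4854, -0.3113, 0.0199]
ee_rot: [-0.682, -0.184, 0.684, -0.182]
ft_force: [-0.2, 0.3, -0.2]
grip_width: 1.004
```

Run:
```python
from m import *
go([.4866,-.311,.019])
```

```text
t 18.3 pos [ 0.4854 -0.3113  0.0199] F [-0.2  0.3 -0.2] w 1.004 q [ 0.85  0.48 -0.44  1.78  0.24  0.94 -0.74]
to [0.4866, -0.311, 0.019] offset mm [ 0.9  0.3 -1.2]
```

Request:
{"op": "send_rows", "data": {
  "grip": [120, 160, 200, 255, 255],
  "offset": [
    [0.5, 0, -0.5],
    [0.5, 0, -0.5],
    [0.5, 0, -0.5],
    [0.5, 0, -0.5],
    [0.5, 0, -0.5]
  ],
  "twist": [0, 0, 0, 0, 0]
}}

```text
clock: 18.72
position: [0.4876, -0.3117, 0.0225]
ee_rot: [0.683, 0.183, -0.683, 0.183]
ft_force: [-0.7, 0.4, 3.9]
grip_width: 0.406
```

Request:
{"op": "send_rows", "data": {
  "grip": [255, 255, 255, 255, 255],
  "offset": [
    [0, 0, 0],
    [0, 0, 0],
    [0, 0, 0],
    [-10, 0, 0],
    [-30, 0, 0]
  ],
  "twist": [0, 0, 0, 0, 0]
}}

```text
clock: 19.13
position: [0.4855, -0.3108, 0.0503]
ee_rot: [-0.682, -0.184, 0.684, -0.182]
ft_force: [-0.4, 0.5, -1.8]
grip_width: 0.4
```

Run:
```python
from h import *
go([.6453,-.0165,.17])
```

```text
t 19.13 pos [ 0.4855 -0.3108  0.0503] F [-0.4  0.5 -1.8] w 0.4 q [ 0.86  0.44 -0.45  1.76  0.22  1.   -0.72]
to [0.6453, -0.0165, 0.17] offset mm [-119.6 -175.5 -285.3]
```

Request:
{"op": "send_rows", "data": {
  "grip": [255, 255, 255, 255, 255],
  "offset": [
    [-30, -6, -10],
    [-60, -18, -30],
    [-85, -34, -55],
    [-105, -52, -85],
    [-120, -70, -114]
  ],
  "twist": [0, 0, 0, 0, 0]
}}

```text
clock: 19.55
position: [0.5518, -0.1933, 0.1747]
ee_rot: [0.684, 0.182, -0.682, 0.183]
ft_force: [0.7, -0.0, -2.1]
grip_width: 0.393
```

Request:
{"op": "send_rows", "data": {
  "grip": [255, 255, 255, 255, 255],
  "offset": [
    [0, -20, -33],
    [0, -40, -66],
    [0, -60, -99],
    [0, -78, -128],
    [0, -92, -150]
  ],
  "twist": [0, 0, 0, 0, 0]
}}

```text
clock: 19.97
position: [0.6355, -0.0358, 0.1723]
ee_rot: [0.683, 0.184, -0.683, 0.183]
ft_force: [-0.7, 0.2, -1.3]
grip_width: 0.402
```

Request:
{"op": "send_rows", "data": {
  "grip": [255, 255, 255, 255, 255],
  "offset": [
    [0, -8, -12],
    [0, -13, -21],
    [0, -13, -21],
    [0, -13, -21],
    [0, -13, -21]
  ],
  "twist": [0, 0, 0, 0, 0]
}}

```text
clock: 20.38
position: [0.6462, -0.0201, 0.1718]
ee_rot: [-0.683, -0.182, 0.684, -0.182]
ft_force: [0.1, -0.5, -1.8]
grip_width: 0.395
```

Run:
```python
from m import *
go([.6453,-.0165,.13])
p,d=viewer.camera("side")
m=dmask("yellow","side"); f=monitor.get_obs()["position"][2]-.022
if m is not None: print(fitsil(m,[.645,-.016],DISC(f),"side"))
cv2.imwrite("pics/c10.png",cv2.resize(p[90:240,170:330],None,fx=4,fy=4))
go([.6453,-.0165,.13])
```

```text
t 20.38 pos [ 0.6462 -0.0201  0.1718] F [ 0.1 -0.5 -1.8] w 0.395 q [ 0.39  0.48 -0.58  1.45  0.27  1.29 -1.27]
to [0.6453, -0.0165, 0.13] offset mm [41.8 -3.6 -1.1]
(array([ 0.64678491, -0.02164954]), np.float64(0.3261561095714569))
t 20.48 pos [ 0.6462 -0.0198  0.1719] F [ 0.5  0.5 -2.6] w 0.397 q [ 0.39  0.48 -0.58  1.45  0.27  1.29 -1.27]
to [0.6453, -0.0165, 0.13] offset mm [41.9 -3.4 -0.9]
```

View pics/c10.png

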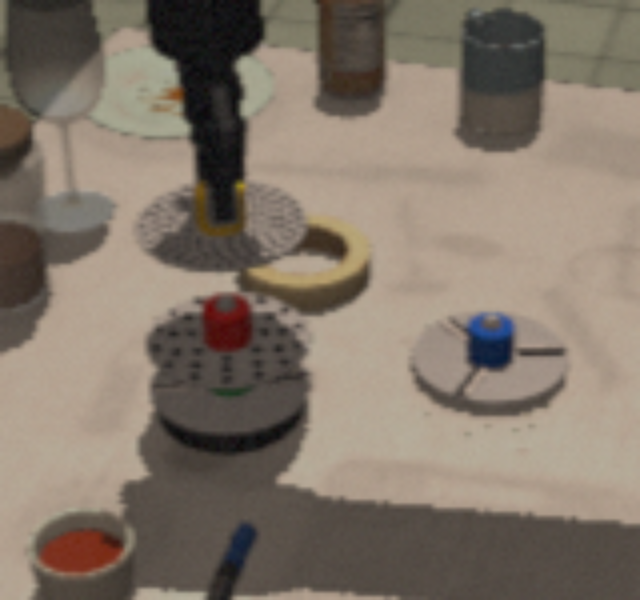

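Yellow is held level at (222,220) in the crop, above red. Correcting and descending.

Request:
{"op": "send_rows", "data": {
  "grip": [255, 255, 255, 255, 255],
  "offset": [
    [10, -2, 0],
    [22, -3, -1],
    [34, -3, -1],
    [40, -3, -1],
    [40, -3, -1]
  ],
  "twist": [0, 0, 0, 0, 0]
}}

```text
clock: 20.9
position: [0.6446, -0.0148, 0.1291]
ee_rot: [-0.682, -0.183, 0.684, -0.183]
ft_force: [0.2, -0.5, -2.2]
grip_width: 0.402
```

Request:
{"op": "send_rows", "data": {
  "grip": [255, 255, 255, 255, 255],
  "offset": [
    [1, 0, 0],
    [1, 0, 0],
    [1, 0, 0],
    [1, 0, 0],
    [1, 0, 0]
  ],
  "twist": [0, 0, 0, 0, 0]
}}

```text
clock: 21.32
position: [0.6462, -0.0145, 0.1313]
ee_rot: [0.683, 0.183, -0.683, 0.183]
ft_force: [0.3, 0.0, -2.1]
grip_width: 0.404
```

Run:
```python
from m import *
go([.6453,-.0165,.1155])
```

```text
t 21.32 pos [ 0.6462 -0.0145  0.1313] F [ 0.3  0.  -2.1] w 0.404 q [ 0.38  0.51 -0.58  1.5   0.29  1.22 -1.29]
to [0.6453, -0.0165, 0.1155] offset mm [15.8  1.3  1.7]
```

Request:
{"op": "send_rows", "data": {
  "grip": [255, 255, 255, 255, 255],
  "offset": [
    [2, 1, 1.5],
    [4, 1, 1.5],
    [6, 1, 1.5],
    [8, 1, 1.5],
    [9, 1, 1.5]
  ],
  "twist": [0, 0, 0, 0, 0]
}}

```text
clock: 21.73
position: [0.6449, -0.0162, 0.1213]
ee_rot: [-0.683, -0.183, 0.683, -0.183]
ft_force: [0.0, 0.1, -2.4]
grip_width: 0.4
```

Request:
{"op": "send_rows", "data": {
  "grip": [255, 255, 255, 255, 255],
  "offset": [
    [1, 0, 0],
    [2, 0, 0],
    [3, 0, 0],
    [4, 0, 0],
    [4, 0, 0]
  ],
  "twist": [0, 0, 0, 0, 0]
}}

```text
clock: 22.15
position: [0.645, -0.0162, 0.1176]
ee_rot: [-0.683, -0.183, 0.683, -0.183]
ft_force: [-0.4, 0.4, -1.9]
grip_width: 0.397
```

Request:
{"op": "send_rows", "data": {
  "grip": [255, 255, 255, 255, 255],
  "offset": [
    [0.5, 0, 0],
    [1, 0, 0],
    [1.5, 0, 0],
    [1.5, 0, 0],
    [1.5, 0, 0]
  ],
  "twist": [0, 0, 0, 0, 0]
}}

```text
clock: 22.57
position: [0.6453, -0.0162, 0.1166]
ee_rot: [0.683, 0.183, -0.683, 0.183]
ft_force: [-0.5, 0.4, 0.6]
grip_width: 0.396
```

Request:
{"op": "send_rows", "data": {
  "grip": [255, 255, 255, 255, 255],
  "offset": [
    [0.5, 0, 0],
    [0.8, 0, 0],
    [0.8, 0, 0],
    [0.8, 0, 0],
    [0.8, 0, 0]
  ],
  "twist": [0, 0, 0, 0, 0]
}}

```text
clock: 22.98
position: [0.6456, -0.016, 0.1166]
ee_rot: [0.684, 0.183, -0.683, 0.183]
ft_force: [-0.5, 0.6, 6.8]
grip_width: 0.401
```

Contact at the expected height: 0.1166 minus the 0.0225 grasp offset is 0.094. Releasing.

Request:
{"op": "send_rows", "data": {
  "grip": [255, 90, 60, 30, 0],
  "offset": [
    [0, 0, 0],
    [0, 0, 0],
    [0, 0, 0],
    [0, 0, 0],
    [0, 0, 0]
  ],
  "twist": [0, 0, 0, 0, 0]
}}

```text
clock: 23.4
position: [0.6451, -0.0162, 0.1153]
ee_rot: [-0.683, -0.183, 0.683, -0.183]
ft_force: [-0.5, 0.2, 0.2]
grip_width: 0.944
```

Request:
{"op": "send_rows", "data": {
  "grip": [0, 0, 0, 0, 0],
  "offset": [
    [0, 0, 0],
    [0, 0, 0],
    [-20, 0, 0],
    [-45, 0, 0],
    [-75, 0, 0]
  ],
  "twist": [0, 0, 0, 0, 0]
}}

```text
clock: 23.82
position: [0.6442, -0.0163, 0.19]
ee_rot: [-0.682, -0.183, 0.684, -0.183]
ft_force: [0.2, -0.1, 0.4]
grip_width: 1.002
```

Run:
```python
from m import *
cam="side"; p,d=viewer.camera(cam)
m=dmask("yellow",cam)
if m is not None: print(fitsil(m,[.645,-.016],DISC(.094),cam))
cv2.imwrite(f"pics/c11.png",cv2.resize(p[90:240,170:330],None,fx=4,fy=4))
go([.4728,-.1213,.15])
```

```text
(array([ 0.64527713, -0.01546043]), np.float64(0.03663194552063942))
t 23.92 pos [ 0.6474 -0.0157  0.1959] F [ 0.7 -0.1 -0.3] w 0.996 q [ 0.39  0.46 -0.59  1.43  0.26  1.33 -1.26]
to [0.4728, -0.1213, 0.15] offset mm [ 44.5   4.  204.3]
```

View pics/c11.png

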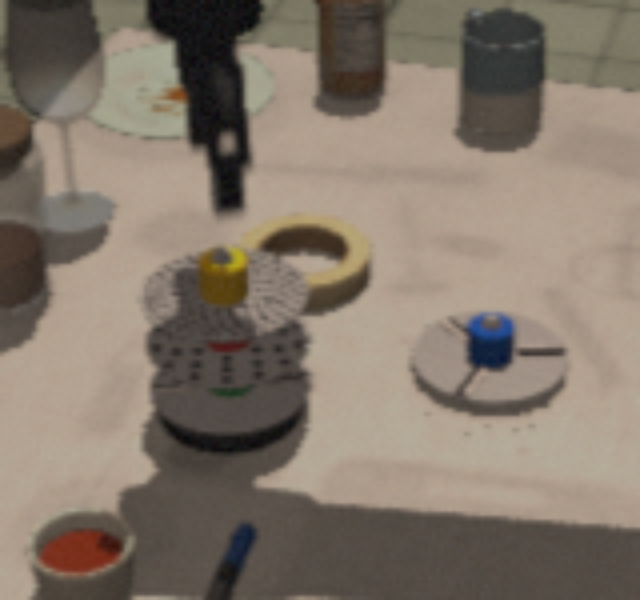

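Yellow is seated level at (225,290) in the crop. Now blue.

Request:
{"op": "send_rows", "data": {
  "grip": [0, 0, 0, 0, 0],
  "offset": [
    [0, 0, 38],
    [0, 1, 78],
    [0, 2, 118],
    [8, 3, 156],
    [20, 4, 190]
  ],
  "twist": [0, 0, 0, 0, 0]
}}

```text
clock: 24.33
position: [0.4811, -0.1159, 0.1709]
ee_rot: [0.684, 0.182, -0.683, 0.183]
ft_force: [-0.4, -0.6, 0.8]
grip_width: 1.001
```

Request:
{"op": "send_rows", "data": {
  "grip": [0, 0, 0, 0, 0],
  "offset": [
    [30, 0, 10],
    [65, 0, 13],
    [100, 0, 13],
    [120, 0, 13],
    [120, 0, 13]
  ],
  "twist": [0, 0, 0, 0, 0]
}}

```text
clock: 24.75
position: [0.4682, -0.1205, 0.0466]
ee_rot: [-0.681, -0.184, 0.685, -0.182]
ft_force: [-1.4, 1.2, 0.2]
grip_width: 1.0
```

Request:
{"op": "send_rows", "data": {
  "grip": [0, 0, 0, 0, 0],
  "offset": [
    [2, 0, 0],
    [2, 0, 0],
    [2, 0, 0],
    [2, 0, 0],
    [2, 0, 0]
  ],
  "twist": [0, 0, 0, 0, 0]
}}

```text
clock: 25.17
position: [0.472, -0.1214, 0.0496]
ee_rot: [0.684, 0.182, -0.682, 0.183]
ft_force: [0.3, -0.9, 0.8]
grip_width: 1.001
```

Run:
```python
from m import *
go([.4728,-.1213,.019])
p,d=viewer.camera("side")
cv2.imwrite("pics/c12.png",cv2.resize(p[110:230,220:340],None,fx=4,fy=4))
```

```text
t 25.17 pos [ 0.472  -0.1214  0.0496] F [ 0.3 -0.9  0.8] w 1.001 q [ 0.67  0.27 -0.56  1.99  0.18  0.93 -1.03]
to [0.4728, -0.1213, 0.019] offset mm [30.6  0.3 -0.6]
```

View pics/c12.png

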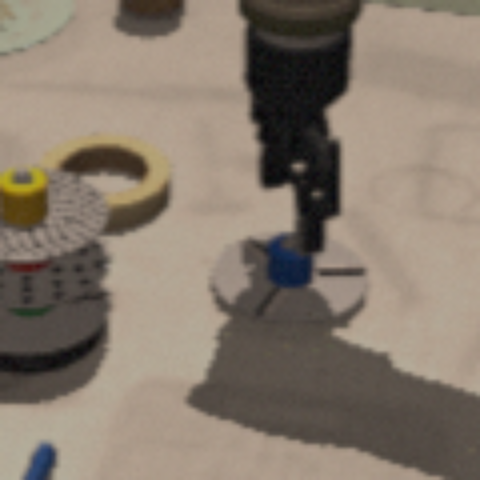

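The fingers are centred over the blue hub, at (290,260) in the crop. Descending and gripping.

Request:
{"op": "send_rows", "data": {
  "grip": [0, 0, 0, 0, 0],
  "offset": [
    [10, 0, 0],
    [20, 0, 0],
    [30, 0, 0],
    [30, 0, 0],
    [30, 0, 0]
  ],
  "twist": [0, 0, 0, 0, 0]
}}

```text
clock: 25.63
position: [0.4705, -0.1208, 0.0174]
ee_rot: [-0.682, -0.183, 0.684, -0.183]
ft_force: [1.2, 0.0, 0.9]
grip_width: 1.001
```

Run:
```python
from m import *
go([.4728,-.1213,.0195])
```

```text
t 25.63 pos [ 0.4705 -0.1208  0.0174] F [1.2 0.  0.9] w 1.001 q [ 0.65  0.33 -0.54  2.01  0.22  0.87 -1.06]
to [0.4728, -0.1213, 0.0195] offset mm [-2.1  1.6 -1.7]
```

Request:
{"op": "send_rows", "data": {
  "grip": [60, 120, 160, 200, 255],
  "offset": [
    [-1, 0.5, -1],
    [-1, 0.5, -1],
    [-1, 0.5, -1],
    [-1, 0.5, -1],
    [-1, 0.5, -1]
  ],
  "twist": [0, 0, 0, 0, 0]
}}

```text
clock: 26.05
position: [0.4727, -0.1211, 0.0201]
ee_rot: [0.683, 0.183, -0.683, 0.183]
ft_force: [-1.4, -0.0, 5.4]
grip_width: 0.399
```

Request:
{"op": "send_rows", "data": {
  "grip": [255, 255, 255, 255, 255],
  "offset": [
    [0, 0, 0],
    [0, 0, 0],
    [0, 0, 0],
    [0, 0, 0],
    [0, 0, 0]
  ],
  "twist": [0, 0, 0, 0, 0]
}}

```text
clock: 26.47
position: [0.4727, -0.1211, 0.0201]
ee_rot: [0.683, 0.183, -0.683, 0.183]
ft_force: [-1.1, 0.8, 5.2]
grip_width: 0.405
```

Request:
{"op": "send_rows", "data": {
  "grip": [255, 255, 255, 255, 255],
  "offset": [
    [-10, 0, 0],
    [-30, 0, 0],
    [-65, 0, 0],
    [-105, 0, 0],
    [-145, 0, 0]
  ],
  "twist": [0, 0, 0, 0, 0]
}}

```text
clock: 26.88
position: [0.4715, -0.1205, 0.1663]
ee_rot: [-0.683, -0.184, 0.683, -0.183]
ft_force: [1.1, -0.4, -3.6]
grip_width: 0.401
```

Run:
```python
from m import *
go([.6453,-.016,.205])
```

```text
t 26.88 pos [ 0.4715 -0.1205  0.1663] F [ 1.1 -0.4 -3.6] w 0.401 q [ 0.71  0.12 -0.58  1.87  0.07  1.17 -0.95]
to [0.6453, -0.016, 0.205] offset mm [ -38.8   -3.6 -202.7]
```

Request:
{"op": "send_rows", "data": {
  "grip": [255, 255, 255, 255, 255],
  "offset": [
    [-20, 0, -20],
    [-34, -1, -55],
    [-35, -2, -92],
    [-35, -3, -130],
    [-35, -4, -165]
  ],
  "twist": [0, 0, 0, 0, 0]
}}

```text
clock: 27.3
position: [0.6147, -0.0342, 0.2004]
ee_rot: [0.683, 0.183, -0.683, 0.183]
ft_force: [-0.2, -1.0, -2.7]
grip_width: 0.397
```

Request:
{"op": "send_rows", "data": {
  "grip": [255, 255, 255, 255, 255],
  "offset": [
    [0, 0, -20],
    [0, 0, -34],
    [0, 0, -38],
    [0, 0, -38],
    [0, 0, -38]
  ],
  "twist": [0, 0, 0, 0, 0]
}}

```text
clock: 27.72
position: [0.6456, -0.0167, 0.1996]
ee_rot: [-0.683, -0.183, 0.683, -0.183]
ft_force: [-0.1, -1.3, -2.4]
grip_width: 0.399
```

Run:
```python
from m import *
go([.6453,-.016,.17])
p,d=viewer.camera("side")
m=dmask("blue","side"); f=monitor.get_obs()["position"][2]-.0201
if m is not None: print(fitsil(m,[.645,-.016],DISC(f),"side"))
cv2.imwrite("pics/c13.png",cv2.resize(p[80:230,170:330],None,fx=4,fy=4))
go([.6453,-.016,.17])
```

```text
t 27.72 pos [ 0.6456 -0.0167  0.1996] F [-0.1 -1.3 -2.4] w 0.399 q [ 0.4   0.47 -0.62  1.42  0.27  1.34 -1.27]
to [0.6453, -0.016, 0.17] offset mm [29.6 -0.7 -0.1]
(array([ 0.64660832, -0.0162378 ]), np.float64(0.2788258492946625))
t 27.82 pos [ 0.6455 -0.0172  0.1999] F [-0.   0.3 -2.4] w 0.398 q [ 0.41  0.46 -0.62  1.42  0.27  1.34 -1.27]
to [0.6453, -0.016, 0.17] offset mm [29.9 -1.2 -0.4]
```

View pics/c13.png

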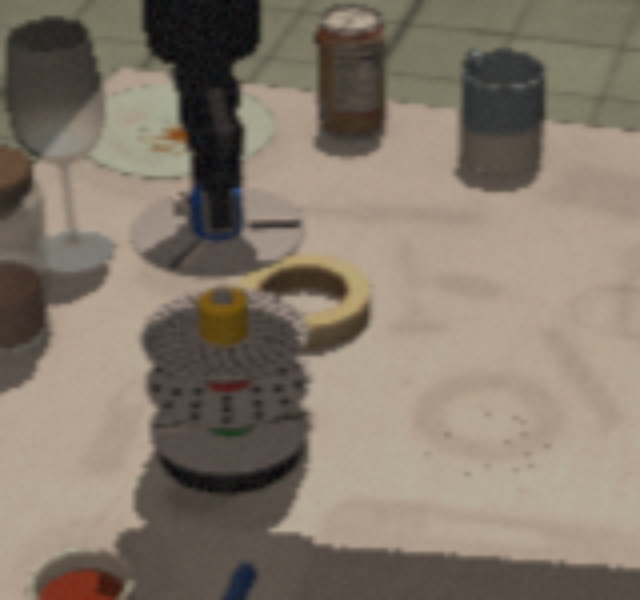

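Blue is held level above the yellow hub at (218,225) in the crop. Descending to just above the spigot.

Request:
{"op": "send_rows", "data": {
  "grip": [255, 255, 255, 255, 255],
  "offset": [
    [10, -0.5, 0],
    [20, -0.5, 0],
    [30, -0.5, 0],
    [32, -0.5, 0],
    [32, -0.5, 0]
  ],
  "twist": [0, 0, 0, 0, 0]
}}

```text
clock: 28.23
position: [0.6451, -0.0159, 0.1659]
ee_rot: [-0.682, -0.183, 0.684, -0.183]
ft_force: [0.6, -0.1, -1.9]
grip_width: 0.4
```

Request:
{"op": "send_rows", "data": {
  "grip": [255, 255, 255, 255, 255],
  "offset": [
    [1, 0, 0],
    [1, 0, 0],
    [1, 0, 0],
    [1, 0, 0],
    [1, 0, 0]
  ],
  "twist": [0, 0, 0, 0, 0]
}}

```text
clock: 28.65
position: [0.6461, -0.0157, 0.1668]
ee_rot: [0.683, 0.183, -0.683, 0.183]
ft_force: [-0.2, 0.8, -2.1]
grip_width: 0.402
```

Run:
```python
from m import *
go([.6453,-.016,.154])
```

```text
t 28.65 pos [ 0.6461 -0.0157  0.1668] F [-0.2  0.8 -2.1] w 0.402 q [ 0.4   0.49 -0.61  1.46  0.29  1.28 -1.28]
to [0.6453, -0.016, 0.154] offset mm [12.8 -0.1  0.9]
```

Request:
{"op": "send_rows", "data": {
  "grip": [255, 255, 255, 255, 255],
  "offset": [
    [2, 0, 0.5],
    [4, 0, 0.5],
    [6, 0, 0.5],
    [8, 0, 0.5],
    [8, 0, 0.5]
  ],
  "twist": [0, 0, 0, 0, 0]
}}

```text
clock: 29.07
position: [0.6453, -0.016, 0.1579]
ee_rot: [-0.683, -0.183, 0.683, -0.183]
ft_force: [0.4, -0.0, -2.3]
grip_width: 0.4
```

Request:
{"op": "send_rows", "data": {
  "grip": [255, 255, 255, 255, 255],
  "offset": [
    [1, 0, 0],
    [2, 0, 0],
    [3, 0, 0],
    [3, 0, 0],
    [3, 0, 0]
  ],
  "twist": [0, 0, 0, 0, 0]
}}

```text
clock: 29.48
position: [0.6455, -0.0159, 0.1555]
ee_rot: [-0.683, -0.183, 0.683, -0.183]
ft_force: [-0.1, -0.1, -3.2]
grip_width: 0.4
```

Request:
{"op": "send_rows", "data": {
  "grip": [255, 255, 255, 255, 255],
  "offset": [
    [0.5, 0, 0],
    [1, 0, 0],
    [1.5, 0, 0],
    [1.5, 0, 0],
    [1.5, 0, 0]
  ],
  "twist": [0, 0, 0, 0, 0]
}}

```text
clock: 29.9
position: [0.6457, -0.0159, 0.1542]
ee_rot: [0.683, 0.183, -0.683, 0.183]
ft_force: [-0.3, -0.1, -0.7]
grip_width: 0.397
```

Request:
{"op": "send_rows", "data": {
  "grip": [255, 255, 255, 255, 255],
  "offset": [
    [0.5, 0, 0],
    [0.8, 0, 0],
    [0.8, 0, 0],
    [0.8, 0, 0],
    [0.8, 0, 0]
  ],
  "twist": [0, 0, 0, 0, 0]
}}

```text
clock: 30.32
position: [0.646, -0.0158, 0.1542]
ee_rot: [0.684, 0.183, -0.683, 0.183]
ft_force: [-0.8, 0.5, 6.0]
grip_width: 0.402
```

Firm contact at the predicted 0.154. Releasing and retreating.

Request:
{"op": "send_rows", "data": {
  "grip": [255, 90, 60, 30, 0],
  "offset": [
    [0, 0, 0],
    [0, 0, 0],
    [0, 0, 0],
    [0, 0, 0],
    [0, 0, 0]
  ],
  "twist": [0, 0, 0, 0, 0]
}}

```text
clock: 30.73
position: [0.6455, -0.016, 0.153]
ee_rot: [-0.683, -0.183, 0.683, -0.183]
ft_force: [0.6, -0.6, 0.0]
grip_width: 0.94
```

Request:
{"op": "send_rows", "data": {
  "grip": [0, 0, 0, 0, 0],
  "offset": [
    [0, 0, 0],
    [0, 0, 0],
    [-20, 0, 0],
    [-45, 0, 0],
    [-80, 0, 0]
  ],
  "twist": [0, 0, 0, 0, 0]
}}

```text
clock: 31.15
position: [0.6443, -0.0162, 0.2318]
ee_rot: [-0.682, -0.183, 0.684, -0.183]
ft_force: [1.4, 0.2, -0.7]
grip_width: 0.995
```

Request:
{"op": "send_rows", "data": {
  "grip": [0, 0, 0, 0, 0],
  "offset": [
    [-10, 8, 38],
    [-10, 16, 76],
    [-10, 24, 114],
    [-10, 32, 150],
    [-10, 38, 180]
  ],
  "twist": [0, 0, 0, 0, 0]
}}

```text
clock: 31.57
position: [0.5067, -0.1408, 0.2432]
ee_rot: [-0.683, -0.182, 0.683, -0.183]
ft_force: [0.0, -0.8, 0.7]
grip_width: 0.996
```

Run:
```python
from m import *
for cam in ("side","top"):
    p,d=viewer.camera(cam)
    m=dmask("blue",cam)
    if m is not None: print(cam,fitsil(m,[.645,-.016],DISC(.134),cam))
    P=cloud(d,cam); s=(np.hypot(P[...,0]-.6453,P[...,1]+.016)<.015)&(P[...,2]<.2); print("top z",np.round(np.percentile(P[s][:,2],[50,90,99]),4) if s.any() else None)
    for n in ("tape_roll","ramekin_sauce","marker"):
        r=viewer.spot_point(n,cam); 
        if r: print(n,np.round(onplane(r[0]["position"],0,cam),3))
    cv2.imwrite(f"pics/c14{cam}.png",cv2.resize(p[80:280,140:400],None,fx=3,fy=3))
go([.6453,-.016,.17])
```

```text
side (array([ 0.64586196, -0.01645046]), np.float64(0.045195501297712326))
top z [0.174  0.1801 0.1819]
tape_roll [ 0.643 -0.189  0.   ]
marker [0.578 0.181 0.   ]
top (array([ 0.64697227, -0.01704101]), np.float64(0.03258758783340454))
top z [0.1738 0.1799 0.183 ]
tape_roll [ 0.638 -0.213  0.   ]
ramekin_sauce [0.677 0.188 0.   ]
marker [0.579 0.18  0.   ]
t 32.07 pos [ 0.5091 -0.1378  0.243 ] F [ 0.3 -0.2  0.5] w 0.999 q [ 0.72  0.16 -0.6   1.67  0.09  1.34 -0.94]
to [0.6453, -0.016, 0.17] offset mm [  73.1  -37.1 -178.9]
```

View pics/c14side.png

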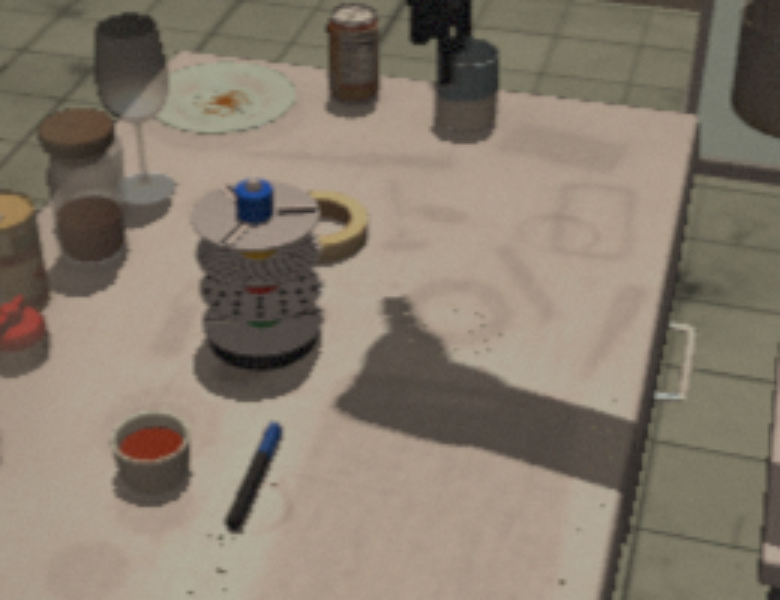

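View pics/c14top.png

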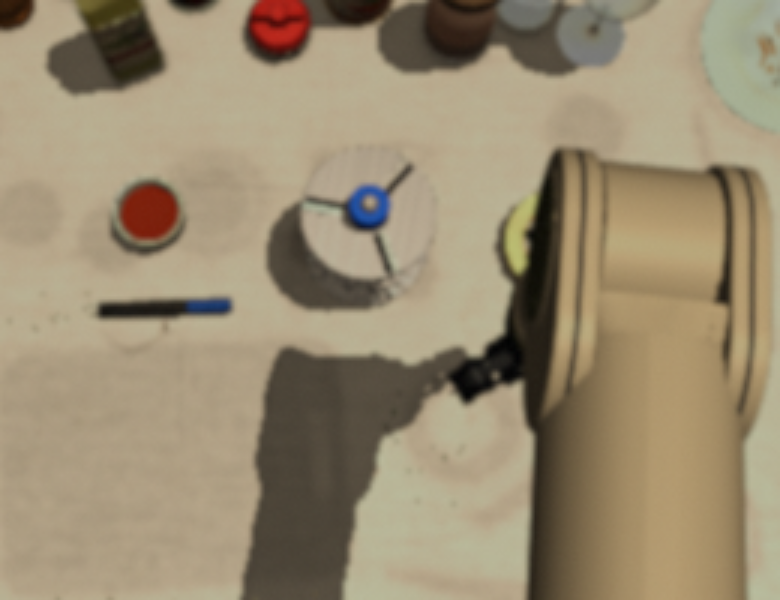

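The stack, at (258,270) in the side crop, is level and in the order green, red, yellow, blue. Its hub top measures 0.174 m, as expected for full seating. The bystanders look unmoved, so I'm handing in.

Run:
```python
from workcell import manip
print(manip.hand_in())
```

```text
the job is handed in; nothing more can be done
None
```

All four discs are stacked hub up on the stand in the order asked: green, red, yellow, then blue on top. I handed the job in at about 32 s. I lowered each disc until the wrist force showed light contact (about 3–7 N) at the predicted height, then opened the gripper.

**Stack checks:** Both cameras put the top hub at 0.174 m, which is what four fully seated discs on the stand should measure. Blue's outline fits within about 2 mm of the stand's axis in both cameras. The side picture shows the plates level and the gripper well clear of the stack.

**Bystanders:** The tape roll, ramekin and marker look where they were, and the arm never went near them. The detector's readings differed from its first ones by up to about 10 mm for the ramekin and marker. They differed by 18 mm for the tape roll in the side view, where the stack partly hides it. I took these for detector error.

**Other disagreement:** While the stack was being built, the side-view fits of the placed discs varied by up to about 3 mm. I put that down to measurement error, because the contact heights and the final stack height agreed.

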